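Pack the chilled tubs and snap the transport box shut

ROBOT

A 6-joint arm with a two-finger parallel gripper is mounted at the origin on the work surface. World frame = base frame: x ahead of the robot, y to its left, z up, the work surface at z = 0. Lengths are in m, angles in rad, forces in N, time in s.
With the tool pointing down it reaches from about 0.35 to 0.8 m from the base axis. Payload 7.3 kg.
Tool frame: the origin (TCP) lies on the centre line of the jaws, within the pads' length; the fingertips stand 17 mm ahead of it and the grasp point (between the pads) lies 2 mm behind it (ctrl.tips_ahead is the distance from the TCP to the fingertips, in m); z points along the fingers, y is the direction in which the jaws open and shut (so a half turn about z gives the same grasp; the last joint's range is limited). The gripper opens to 85 mm and grips with 20 to 120 N. Pads are 22 mm wide; open, the fingers measure 114 mm over their backs; the gripper's body (76 mm by 85 mm) begins 54 mm behind the grasp point. The pads swing forward as they close: fully open they stand 13 mm farther back than shut.
Start: joints at [0.96, 0.342, 1.524, -0, 1.275, -0.146], TCP at [0.235, 0.469, 0.221] pointing down, gripper open.
Joint ranges: [-2.53, 2.53], [-0.77, 2.02], [0.04, 2.7], [-1, 4.14], [0.28, 2.66], [-3.11, 3.11]. Speed limits (rad/s): [2.57, 2.57, 3.14, 3.14, 3.14, 3.14].

INTERFACE

Orientations are given as a rotation vector (axis times angle).
In Python, from workcell import sense, imaging, ctrl gives the robot as it stands.
- The arm moves only by the tool apply_moves, never from a script. Its argument "rows" is a list of rows, each a list of 2 entries, a list of its own where there are three numbers: the shift along the tool's x, y, z in mm, then the turn about the tool's z in degrees. In form: [[[tx, ty, tz], yaw], ...]. A call has 1 to 20 rows; each row is the pose to reach, as a shift and turn from the pose commanded when the call began, along the tool's axes at that moment; what a row does not reach only later rows make up. A row lasts 1/10 s, in which the tool goes at most 50 mm and 8.59 degrees, less where a joint would pass 70% of its speed; a pose out of reach is approached as far as the arm can. A call with a gripper value outside its range is refused whole. "claw" is the closure in counts, from 0 (fully open) to 255 (shut), set as the call begins (left out, the last holds). The fingers move at their own pace and stop on an object; "force" is the grip in N (left out, the last holds). Time passes only in rows, so rows that repeat a pose let the fingers close. It gives the time, the measured TCP pose, the force and the opening at its end, in the units of the state.
- sense(): the state, without advancing time (a new reading comes with each control period).
- imaging.camera(name): name is "side" or "top"; returns a dict with "color" (384x512x3 uint8, blue, green, red), "fx", "fy", "cx", "cy" (pixels), "world_to_cam" (4x4, takes a point from world to camera coordinates). Camera axes: x right, y up, looking along -z (the intrinsics and any distortion apply to the point x, -y, -z); pixel columns grow to the right and rows downward; lengths in m; the calibration is good to about 2 mm. A picture is of the moment at which its call begins. There is no depth.
- ctrl.job_done(): hands the job in, once; it reports no verdict.
The state is a dict: "time_s": time; "q": joint angles; "dq": joint speeds; "effort": joint torques, N m; "ee_pos": TCP position; "tool_rot": TCP orientation; "ft_force": force on the tool from outside, world axes, zero at the start; "torque": the same for the moment, N m; "opening": finger opening in m.
Only numpy, scipy, OpenCV 4.12 (cv2) and the standard library are available. Lean on these libraries where they do the work, as an engineer would, in place of code of your own. Each camera call takes 0.05 s, during which the arm holds its last target.

TASK

Get the transport box ready for delivery: first take the steel shaker that was left in it out and stand it upright on the small steel tray, then pack every tub on the table flat and upright on the floor of the box, side by side so that they all fit. Then close the box: with the lid held sloping, hook its front lip under the blue bar of the front slot, and pivot the rear end down until the orange catch snaps over it and the lid lies flat. Do not disturb the bottle or the bowl.

Things in the scene. Friction and masses are not known exactly. Their poses are not given: they have to be found in the camera images.
- coolbox: White insulated box, open on top, fixed to the table. Origin: centre of its underside; x along its length (front with the blue slot at -x, orange catch at +x), z up. Inside 197 (x) by 136 (y) mm, centred on the origin; inner floor at z = 6 mm, wall tops at z = 70 mm, walls 8 mm thick
- slot (a point): Middle of the slot's floor at the box's front, x = -106, y = 0, z = 70 mm in the box's frame. A blue bar bridges it at x = -121..-99, y = -62..62, underside z = 82, top z = 88; closed in front at x = -113 and by cheeks at y = +-54. The lip goes under the bar from behind, the lid sloping down to the front
- catch (a joint): Orange sprung catch, 40 mm wide, mid rear (+x) wall: 0 = home, up to 0.012 m when pushed outward (+x of the box). Its steep ramp, rising from the nose outward to z = 101 mm, stops the sloping lid's rear edge 15 to 30 mm above closed; about 10 N down near that edge pushes past it, then the catch springs back over the lid and reads below 0.003
- catch_nose (a point): Tip of the catch's nose; with the catch home at x = 98, y = 0, z = 80.5 mm in the box's frame, 6 mm over the lid's rear edge when closed
- lid: Loose white lid, 0.25 kg, flat on the table. Plate 7 mm thick, x = -94..104, y = -74..74 mm; blue lip 100 mm wide, 5 mm thick, flush with the underside, on to x = -110; orange strip at the rear (+x). Blue grip rib in the middle, 14 mm thick (x), 60 long (y), top at z = 37. Origin: underside, below the rib. Closed, its axes are the box's and its origin is 70 mm above the box's, within 3 mm
- lid_lip (a point): Middle of the lip's front edge at the underside of the lid (x = -110 mm of the lid)
- lid_rear (a point): Middle of the lid's rear edge at the underside (x = 104 mm of the lid)
- shaker: Steel shaker, upright cylinder of diameter 52 mm, 90 mm high, 0.2 kg, standing inside the box at the start. Origin: centre of its underside
- tray: Small square steel tray, 100 mm outside, rim 14 mm high, 5 mm thick walls and floor, fixed on the table to the left. Origin: centre of its underside; inner floor 5 mm up
- tub_long: Sealed white portion tub with blue top, may be absent: 122 (x) by 62 (y) by 34 mm high, 222 g or so, with its blue grip rib on its top along x, 12 mm thick (y), 60 mm long (x), reaching to 58 mm above the underside. Origin: centre of its underside. Either way round is the same
- tub_medium: Sealed white portion tub with green top, may be absent: 90 (x) by 62 (y) by 34 mm high, 190 g or so, with its green grip rib on its top along x, 12 mm thick (y), 50 mm long (x), reaching to 58 mm above the underside. Origin: centre of its underside. Either way round is the same
- tub_square: Sealed white portion tub with yellow top, may be absent: 62 (x) by 62 (y) by 34 mm high, 162 g or so, with its yellow grip rib on its top along x, 12 mm thick (y), 40 mm long (x), reaching to 58 mm above the underside. Origin: centre of its underside. Either way round is the same
- tub_narrow_a: Sealed white portion tub with orange top, may be absent: 46 (x) by 62 (y) by 34 mm high, 146 g or so, with its orange grip rib on its top along x, 12 mm thick (y), 34 mm long (x), reaching to 58 mm above the underside. Origin: centre of its underside. Either way round is the same
- tub_narrow_b: Sealed white portion tub with black top, may be absent: 46 (x) by 62 (y) by 34 mm high, 146 g or so, with its black grip rib on its top along x, 12 mm thick (y), 34 mm long (x), reaching to 58 mm above the underside. Origin: centre of its underside. Either way round is the same
- bottle: Blue water bottle, 64 mm across, 200 mm high; bystander. Origin: centre of its underside
- bowl: Steel bowl, 110 mm across, 50 mm high; bystander. Origin: centre of its underside
There are look-alikes about, which are no part of the job. What is shaped like the tub_narrow_b but pink is not meant. There is more than one size of the tub_medium; the job needs the smaller.

How it is judged:
By the outcome, as a careful person would: the job done as asked, in the order asked, and still so for the second after the job is handed in, with the robot touching nothing.
Of tub_long, tub_medium, tub_square, tub_narrow_a, tub_narrow_b only 4 to 5 are there at a start; the rules pass over those that are not, and their reading is None.
At some moment in a run one of tub_long, tub_medium, tub_square, tub_narrow_a, tub_narrow_b may be knocked a few centimetres aside while the robot is not near it.
It also fails if it takes over 210 s, if anything falls off the work surface, if the arm or the gripper's body presses on something with over 40 N, if the wrist force passes 120 N, or if a joint passes its speed limit or range.

## Working session

There is one attempt and no reset: what is moved stays moved. The work goes in short steps, Python scripts to look and compute and a tool call to move; the robot and the scene stay as the last step left them, time stands still between calls to the robot, and variables do not carry over. Pictures are saved under pics/ and viewed, and the job is handed in when it is done.

Besides the shell and the picture viewer there is one more tool, called after "Call:" by a JSON object that holds its "op" and its "data", one argument or row to a line. apply_moves: Moves the arm, as the interface text tells. Its arguments: {"type":"object","properties":{"rows":{"type":"array"},"claw":{"type":"number"},"force":{"type":"number"}},"required":["rows"]}

```bash
mkdir -p pics; ls; python3 - <<'E'
from workcell import sense, imaging, ctrl
import cv2
s=sense();print(s)
for n in("top","side"):
    c=imaging.camera(n);cv2.imwrite(f"pics/{n}0.png",c["color"]);print(n,{k:v for k,v in c.items() if k!="color"})
E
```

```text
pics
{'time_s': 0.0, 'q': array([ 9.60001740e-01,  3.42718760e-01,  1.52503495e+00,  2.19733127e-05,
        1.27545437e+00, -1.45976994e-01]), 'dq': array([ 0.001174  ,  0.00087691, -0.00091359, -0.00062156, -0.00101395,
        0.00096953]), 'effort': array([ 2.62062211e-03, -4.33684087e+01, -2.46015680e+01, -5.18969239e-05,
        7.80149567e-03,  5.10662812e-05]), 'ee_pos': array([0.23504388, 0.46895256, 0.2207218 ]), 'tool_rot': array([-7.23446258e-01, -3.05652621e+00,  2.34534676e-03]), 'ft_force': array([ 0.76595145, -0.10145777,  0.34071584]), 'torque': array([-0.01025693, -0.04111589,  0.00664661]), 'opening': 0.08562237499063588}
top {'fx': 437.6298952215927, 'fy': 437.6298952215927, 'cx': 251.5067333604814, 'cy': 193.45916825986484, 'world_to_cam': array([[-0.00868162, -0.99995463,  0.00391951, -0.09286861],
       [ 0.9941751 , -0.00821022,  0.10746381, -0.56839521],
       [-0.10742675,  0.00482963,  0.99420127, -1.2665154 ],
       [ 0.        ,  0.        ,  0.        ,  1.        ]])}
side {'fx': 367.9766003928059, 'fy': 367.9766003928059, 'cx': 255.09486360835314, 'cy': 190.74205321420453, 'world_to_cam': array([[ 0.73615826, -0.67680442,  0.00260566, -0.46587082],
       [ 0.50160523,  0.54817119,  0.66925371, -0.29330274],
       [-0.45438222, -0.49136964,  0.74302939, -0.75601849],
       [ 0.        ,  0.        ,  0.        ,  1.        ]])}
```

View pics/top0.png

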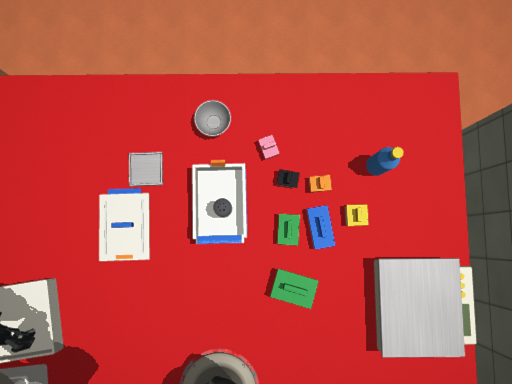

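View pics/side0.png

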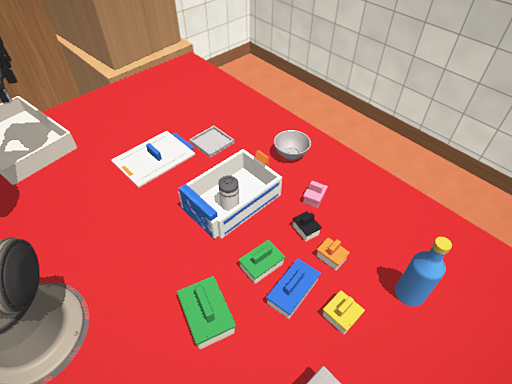

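The top view shows the box at (219,204) with the blue slot toward the robot and the shaker at (222,207). The tray is at (146,169) and the lid at (124,226), with its lip pointing away from the robot.

There are two green tubs, at (288,229) and (294,288). The smaller one, (288,229), is tub_medium. For the narrow tubs, black is at (288,178), orange at (320,183), and the pink look-alike at (268,147). Blue is at (320,227) and yellow at (357,215).

Next I'll measure them and look at an enlarged crop.

```bash
cat > h.py <<'E'
import numpy as np, cv2
from workcell import sense, imaging, ctrl
def cam(n):
    c=imaging.camera(n); return c
def proj(c,P):
    P=np.atleast_2d(P); W=c["world_to_cam"]; q=P@W[:3,:3].T+W[:3,3]
    return np.c_[c["cx"]+c["fx"]*q[:,0]/-q[:,2], c["cy"]+c["fy"]*-q[:,1]/-q[:,2]]
def ray(c,uv):
    uv=np.atleast_2d(np.asarray(uv,float)); W=c["world_to_cam"];R=W[:3,:3]
    d=np.c_[(uv[:,0]-c["cx"])/c["fx"],-(uv[:,1]-c["cy"])/c["fy"],-np.ones(len(uv))]@R
    return -R.T@W[:3,3], d
def onz(c,uv,z):
    o,d=ray(c,uv); return o+d*((z-o[2])/d[:,2])[:,None]
def tri(c1,u1,c2,u2):
    o1,d1=ray(c1,u1);o2,d2=ray(c2,u2);d1=d1[0];d2=d2[0]
    A=np.c_[d1,-d2];t=np.linalg.lstsq(A,o2-o1,rcond=None)[0]
    p,q=o1+t[0]*d1,o2+t[1]*d2; return (p+q)/2,np.linalg.norm(p-q)
RNG={"blue":((100,120,60),(125,255,255)),"green":((50,90,50),(85,255,255)),"yellow":((22,120,100),(34,255,255)),
"orange":((9,150,120),(19,255,255)),"black":((0,0,0),(180,255,60)),"pink":((150,40,150),(179,150,255))}
def blobs(c,col,amin=60):
    hsv=cv2.cvtColor(c["color"],cv2.COLOR_BGR2HSV);m=cv2.inRange(hsv,*[np.array(v) for v in RNG[col]])
    m=cv2.morphologyEx(m,cv2.MORPH_CLOSE,np.ones((3,3)))
    cs,_=cv2.findContours(m,cv2.RETR_EXTERNAL,cv2.CHAIN_APPROX_NONE)
    return [k for k in cs if cv2.contourArea(k)>amin]
def rect(c,k,z):
    P=onz(c,k[:,0,:],z)[:,:2]*1000
    (x,y),(w,h),a=cv2.minAreaRect(P.astype(np.float32))
    if w<h: w,h,a=h,w,a+90
    px=onz(c,[[250,200],[251,200]],z); s=np.linalg.norm(px[1]-px[0])*1000
    return np.round([x,y,w+s,h+s,(a+90)%180-90],1)
E
python3 - <<'E'
from h import *
t=cam("top");s=cam("side")
for n,c in(("top",t),("side",s)):
    print(n,ray(c,[[0,0]])[0])
    for col in RNG:
        for k in blobs(c,col,40 if n=="top" else 80):
            M=cv2.moments(k);u=(round(M["m10"]/M["m00"],1),round(M["m01"]/M["m00"],1))
            if u[1]>330 or u[0]<60: continue
            print(col,u,cv2.contourArea(k),rect(c,k,.034))
a=t["color"][130:320,90:390];cv2.imwrite("pics/crop1.png",cv2.resize(a,None,fx=2.6,fy=2.6,interpolation=cv2.INTER_CUBIC))
a=s["color"][120:350,100:400];cv2.imwrite("pics/crop2.png",cv2.resize(a,None,fx=2.6,fy=2.6,interpolation=cv2.INTER_CUBIC))
E
```

```text
top [ 0.42822048 -0.09141424  1.32061713]
blue (218.5, 239.0) 273.5 [ 4.341e+02 -1.000e-01  1.290e+02  2.390e+01 -8.890e+01]
blue (121.9, 224.5) 59.5 [478.9 282.8  61.7  11.7  89.5]
blue (320.5, 226.9) 792.0 [ 467.4 -299.2  123.1   63.6    9.8]
blue (123.4, 190.8) 117.5 [578.4 279.1  97.4  16.7 -88.4]
blue (381.3, 161.7) 504.0 [ 659.8 -486.9  100.5   66.2  -59.9]
green (293.8, 288.3) 1163.5 [ 290.6 -217.5  124.8   85.8   73.3]
green (288.1, 229.1) 568.5 [ 461.2 -203.9   90.3   63.5   -4.3]
yellow (356.5, 214.7) 386.5 [ 501.  -406.4   64.9   61.9   89.5]
yellow (397.0, 152.3) 80.0 [ 688.3 -534.    33.7   32.9   -2.5]
orange (319.9, 183.1) 283.5 [ 596.6 -301.    64.8   48.6  -85.7]
orange (217.7, 162.5) 65.5 [660.8   1.4  44.7  18.1  89.5]
orange (266.9, 39.5) 39249.0 [ 967.8 -115.9 1590.   410.1   89.6]
black (287.2, 178.3) 257.0 [ 612.  -204.1   61.9   47.3   79.1]
black (498.2, 168.4) 120.5 [ 623.7 -799.   399.3  147.3   -4.2]
pink (268.6, 146.3) 276.0 [ 709.  -150.    65.1   48.9   19.1]
side [ 0.14655549 -0.52600785  0.75925181]
blue (292.9, 286.0) 1419.0 [ 466.8 -302.9  124.6   64.9    9.5]
blue (420.0, 277.6) 1685.0 [ 690.  -478.2  171.7   70.7    6.6]
blue (196.7, 207.3) 800.0 [441.1   6.5 187.9  59.4 -89.8]
blue (153.4, 151.5) 101.5 [475.2 269.5  84.7  24.9  88.3]
green (205.3, 309.8) 2277.0 [ 294.2 -215.8  127.4   86.5   73.2]
green (261.2, 258.8) 879.5 [ 460.5 -208.6   91.6   64.3   -4.3]
yellow (343.6, 309.8) 820.5 [ 5.022e+02 -4.110e+02  6.760e+01  6.390e+01  5.000e-01]
yellow (442.0, 244.9) 216.0 [ 797.5 -467.5   53.6   37.6   -1.8]
orange (332.9, 250.4) 460.5 [ 601.  -304.7   63.8   60.9  -86.4]
orange (262.0, 157.4) 107.0 [693.1  33.5  72.6  32.2 -88.8]
orange (445.0, 180.4) 5772.0 [ 996.3 -279.8  596.8  167.4   89.9]
orange (283.6, 84.6) 2097.5 [999.7 251.1 536.7 161.8  89.8]
black (306.7, 223.0) 337.5 [ 613.9 -211.1   62.7   54.6   78.6]
pink (314.4, 193.5) 394.0 [ 698.7 -157.5   89.1   52.3   20.9]
```

View pics/crop1.png

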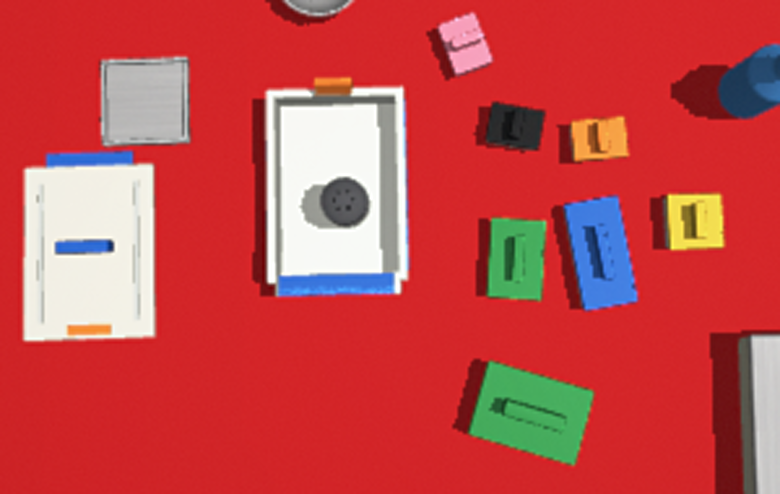

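View pics/crop2.png

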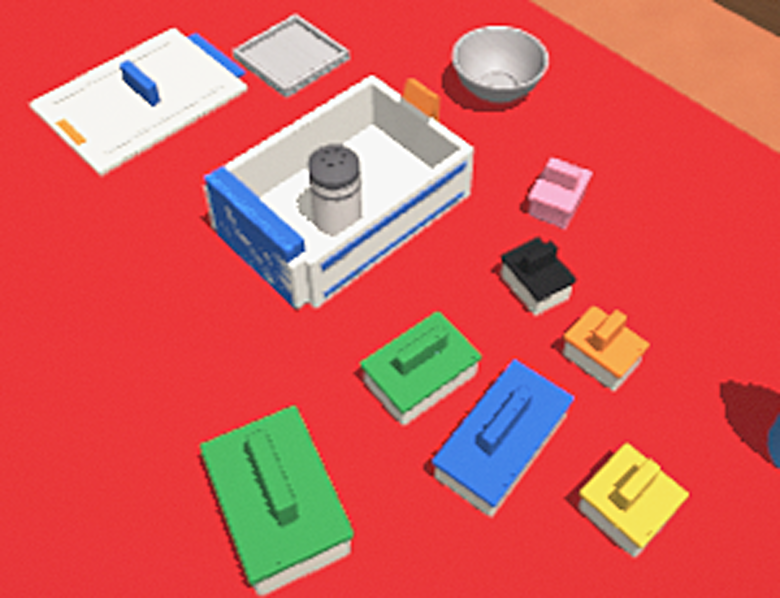

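The small green tub at crop (516,259) measures 90x63 mm. The other, at (530,412), is 125x86 mm and so too large, which makes (288,229) tub_medium. Black sits at crop (515,127) and pink at (463,44), so the black one is tub_narrow_b. All five tubs are present.

Next I'll measure the box, tray, lid and shaker more closely.

```bash
python3 - <<'E'
from h import *
t=cam("top");s=cam("side")
np.save("/tmp/t.npy",t["color"])
a=t["color"][155:250,180:260];cv2.imwrite("pics/boxt.png",cv2.resize(a,None,fx=6,fy=6,interpolation=cv2.INTER_CUBIC))
a=s["color"][140:240,170:290];cv2.imwrite("pics/boxs.png",cv2.resize(a,None,fx=6,fy=6,interpolation=cv2.INTER_CUBIC))
a=t["color"][145:270,92:170];cv2.imwrite("pics/lidt.png",cv2.resize(a,None,fx=4.5,fy=4.5,interpolation=cv2.INTER_CUBIC))
# tub tops: corners from both views
for col,u1 in(("blue",(320,227)),("green",(288,229)),("yellow",(356,215)),("orange",(320,183)),("black",(287,178))):
    def q(c,near):
        k=min(blobs(c,col,150),key=lambda k:np.hypot(*(k[:,0].mean(0)-near)))
        return k
    kt=q(t,u1); P=onz(t,[u1],.034)[0]; ks=q(s,proj(s,P)[0])
    best=[]
    for z in np.arange(.02,.05,.002):
        A=rect(t,kt,z);B=rect(s,ks,z);best.append((abs(A[2]*1-B[2])+abs(A[3]-B[3]),np.hypot(*(A[:2]-B[:2])),round(z,3)))
    print(col,[tuple(np.round(b,1)[:2])+(b[2],) for b in sorted(best,key=lambda b:b[1])[:2]])
E
```

```text
blue [(np.float64(2.7), np.float64(2.0), np.float64(0.03)), (np.float64(2.9), np.float64(2.1), np.float64(0.028))]
green [(np.float64(2.8), np.float64(2.3), np.float64(0.028)), (np.float64(2.9), np.float64(2.5), np.float64(0.026))]
yellow [(np.float64(4.9), np.float64(4.2), np.float64(0.03)), (np.float64(4.8), np.float64(4.4), np.float64(0.032))]
orange [(np.float64(12.6), np.float64(6.0), np.float64(0.036)), (np.float64(12.7), np.float64(6.1), np.float64(0.034))]
black [(np.float64(8.4), np.float64(6.2), np.float64(0.03)), (np.float64(8.5), np.float64(6.2), np.float64(0.028))]
```

View pics/boxt.png

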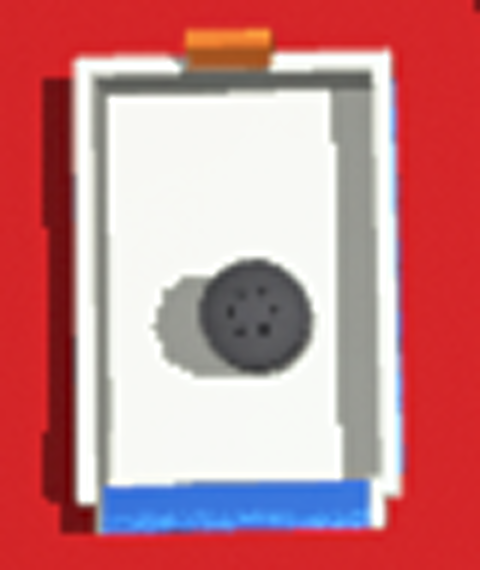

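View pics/boxs.png

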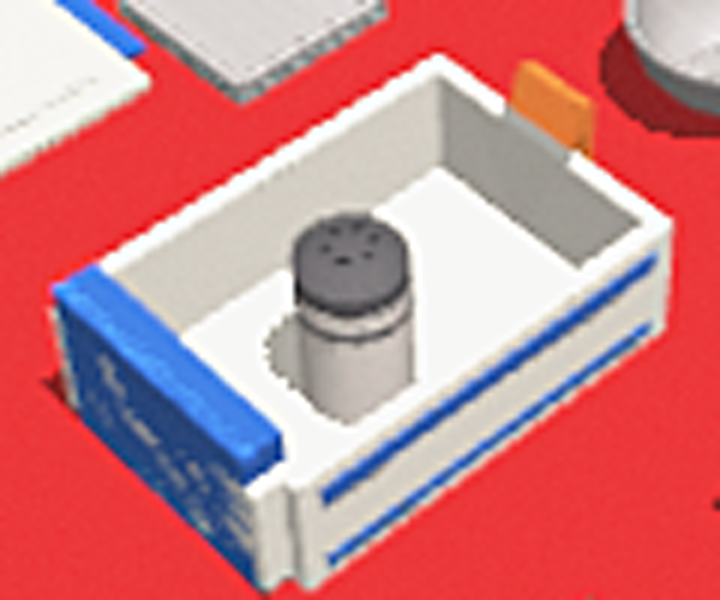

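View pics/lidt.png

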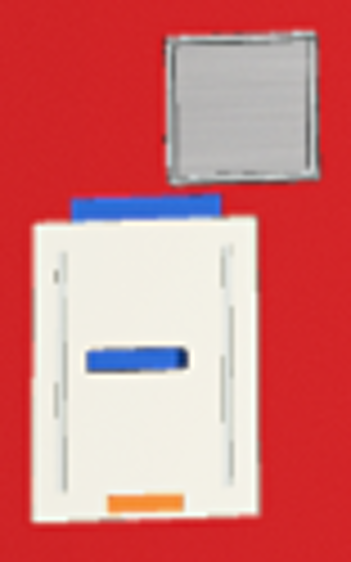

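Top view, boxt crop: the outer rear corners are at (76,58) and (391,50), the blue bar spans (103,487)-(370,481) down to y≈533, and the shaker cap is centred at (256,317). In the side crop the rear corners are at (436,56) and (671,215), and the cap ellipse is centred at (352,262). In the lid crop the lid's lip points up, away from the robot, and its rib is at (137,360).

```bash
python3 - <<'E'
from h import *
t=cam("top");s=cam("side")
def T(U,off=(180,155),k=6): return (np.array(U)+.5)/k-.5+off
def S(U): return (np.array(U)+.5)/6-.5+np.array((170,140))
o=lambda U,z:np.round(onz(t,T(U),z)*1000,1)
print("rear corners z70",o([(76,58),(391,50)],.07))
print("tri rear L,R",[np.round(np.r_[tri(t,T([a]),s,S([b]))]*1000,1) if 0 else [np.round(x*1000,1) for x in tri(t,T([a]),s,S([b]))] for a,b in(((76,58),(436,56)),((391,50),(671,215)))])
for z in(.088,):
    k=[k for k in blobs(t,"blue") if abs(k[:,0].mean(0)-(218,239)).max()<6][0]; print("bar",rect(t,k,z))
print("bar rear top corners",o([(103,487),(370,481)],.088))
print("inner wall tops rear L,R",o([(90,75),(372,70)],.07), "left inner front", o([(103,480),(370,475)],.07))
k=[k for k in blobs(t,"orange",40) if abs(k[:,0].mean(0)-(218,162)).max()<6][0]; print("catch@101",rect(t,k,.101))
# shaker cap
hsv=cv2.cvtColor(t["color"],cv2.COLOR_BGR2HSV)
def capm(c,x0,y0,x1,y1):
    g=cv2.cvtColor(c["color"],cv2.COLOR_BGR2GRAY);m=np.zeros_like(g);m[y0:y1,x0:x1]=(g[y0:y1,x0:x1]<120)*255
    ks,_=cv2.findContours(m,0,cv2.CHAIN_APPROX_NONE);k=max(ks,key=cv2.contourArea);return k
kt=capm(t,205,193,240,225)
(e,ax,an)=cv2.fitEllipse(kt);print("cap t",e,ax,"z96",onz(t,[e],.096)*1000,"diam",np.mean(ax)+1)
print("cap tri",[np.round(x*1000,1) for x in tri(t,[e],s,S([(352,262)]))])
print("cap tri(top disc centre side ~252)",[np.round(x*1000,1) for x in tri(t,[e],s,S([(352,250)]))])
L=lambda U:T(U,(92,145),4.5)
print("lid corners z7",np.round(onz(t,L([(33,224),(256,216),(259,516),(32,521)]),.007)*1000,1))
for k in blobs(t,"blue",40):
    u=k[:,0].mean(0)
    if u[0]<150: print("lid blue",u,rect(t,k,.037),rect(t,k,.005))
print("tray z14",np.round(onz(t,L([(166,38),(315,32),(318,178),(170,185)]),.014)*1000,1))
E
```

```text
rear corners z70 [[649.8  73.2  70. ]
 [652.5 -78.7  70. ]]
tri rear L,R [[array([650.6,  73.5,  66.7]), np.float64(0.6)], [array([652.2, -79.1,  73.8]), np.float64(1.1)]]
bar [433.9  -3.9 123.6  22.9 -88.9]
bar rear top corners [[443.5  57.1  88. ]
 [445.2 -67.6  88. ]]
inner wall tops rear L,R [[641.4  66.4  70. ]
 [642.8 -69.5  70. ]] left inner front [[447.   59.3  70. ]
 [448.3 -67.3  70. ]]
catch@101 [648.7  -3.5  42.4  17.1  89.5]
cap t (221.96359252929688, 207.3825225830078) (17.353721618652344, 18.266611099243164) z96 [[521.95840727 -14.1788029   96.        ]] diam 18.810166358947754
cap tri [array([524.6, -14.7,  84.9]), np.float64(4.3)]
cap tri(top disc centre side ~252) [array([524.2, -15.4,  92.9]), np.float64(4.8)]
lid corners z7 [[571.1 362.1   7. ]
 [575.3 212.9   7. ]
 [376.2 207.7   7. ]
 [374.2 357.1   7. ]]
lid blue [121.77777778 224.46666667] [478.7 281.9  61.6  11.7  89.5] [480.  291.2  63.1  12.   89.5]
lid blue [124.22535211 190.73239437] [578.  278.2  97.2  16.6 -88.4] [581.7 287.4  99.6  17.  -88.4]
tray z14 [[695.6 273.9  14. ]
 [698.9 173.7  14. ]
 [599.7 170.3  14. ]
 [595.8 269.1  14. ]]
```

```bash
cat >> h.py <<'E'
from scipy.spatial.transform import Rotation as Ro
def st():
    s=sense();R=Ro.from_rotvec(s["tool_rot"]).as_matrix();return s,R
def jaw():
    s,R=st();return np.degrees(np.arctan2(R[1,1],R[0,1]))
# leg list: (x,y,z mm) and jaw angle (deg, mod 180) or None ; prints rows relative to present pose
def plan(legs,turn=None):
    s,R=st();p=s["ee_pos"]*1000;j=jaw()
    print("t %.1f pos %s jaw %.1f q6 %.2f q1 %.2f open %.1f F %s"%(s["time_s"],np.round(p,1),j,s["q"][5],s["q"][0],s["opening"]*1000,np.round(s["ft_force"],1)))
    for x,y,z,a in legs:
        d=R.T@(np.array([x,y,z])-p)
        dj=0 if a is None else (a-j+90)%180-90
        if turn: dj=a-j
        print("  [[%.1f,%.1f,%.1f],%.1f]   dist %.0f  q1new~%.2f"%(*d,-dj,np.linalg.norm(d),np.arctan2(y,x)))
E
python3 - <<'E'
from h import *
print(ctrl.tips_ahead)
plan([(523,-14.6,180,1),(523,-14.6,76,1),(523,-14.6,200,1)])
E
```

```text
0.017
t 0.4 pos [235.3 469.3 221.3] jaw 63.4 q6 -0.15 q1 0.96 open 85.6 F [-0.2 -0.3 -0.5]
  [[-474.1,-303.6,41.4],62.4]   dist 564  q1new~-0.03
  [[-474.1,-303.6,145.4],62.4]   dist 581  q1new~-0.03
  [[-474.1,-303.6,21.4],62.4]   dist 563  q1new~-0.03
```

Call:
{"op": "apply_moves", "data": {
  "rows": [
    [[-474,-303.5,40],62.4],
    [[-474,-303.5,40],62.4],
    [[-474,-303.5,40],62.4],
    [[-474,-303.5,40],62.4],
    [[-474,-303.5,40],62.4],
    [[-474,-303.5,40],62.4],
    [[-474,-303.5,40],62.4],
    [[-474,-303.5,40],62.4],
    [[-474,-303.5,40],62.4],
    [[-474,-303.5,40],62.4],
    [[-474,-303.5,40],62.4],
    [[-474,-303.5,40],62.4],
    [[-474,-303.5,40],62.4],
    [[-474,-303.5,40],62.4],
    [[-474,-303.5,40],62.4],
    [[-474,-303.5,40],62.4],
    [[-474,-303.5,40],62.4],
    [[-474,-303.5,40],62.4]
  ],
  "claw": 0,
  "force": 40
}}

```text
time_s: 2.2
ee_pos: [0.5228, -0.0138, 0.1816]
tool_rot: [2.201, 2.241, 0.0]
ft_force: [0.2, 0.7, 0.5]
opening: 0.0849
```

```bash
python3 - <<'E'
from h import *
plan([(523,-14.6,100,1),(523,-14.6,76,1)])
s=cam("side");cv2.imwrite("pics/a1.png",s["color"])
E
```

```text
t 2.2 pos [522.8 -13.8 181.6] jaw 1.0 q6 -0.19 q1 -0.17 open 84.9 F [0.2 0.7 0.5]
  [[-0.8,0.1,81.6],0.0]   dist 82  q1new~-0.03
  [[-0.8,0.1,105.6],0.0]   dist 106  q1new~-0.03
```

View pics/a1.png

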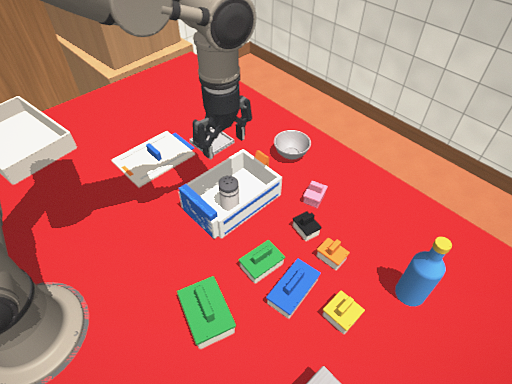

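```bash
python3 - <<'E'
from h import *
s=cam("side");t=cam("top");p=sense()["ee_pos"]
print(proj(s,[p,p-[0,0,.012]]),proj(t,p))
cv2.imwrite("pics/a2.png",t["color"])
E
```

```text
[[224.51073067 155.01970309]
 [224.8141859  158.82315948]] [[219.90399995 204.51423966]]
```

View pics/a2.png

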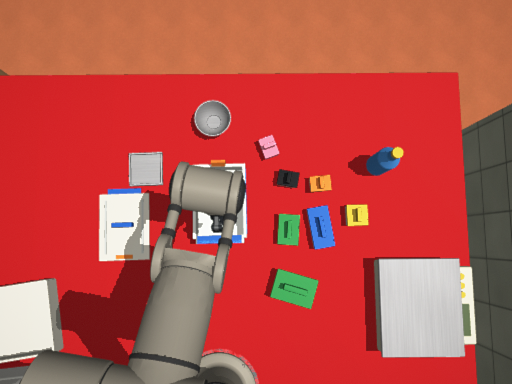

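The top view shows the arm over the box. In the side view the jaws at about (222,145) match the projected TCP (224,155). Descending on the shaker now.

Call:
{"op": "apply_moves", "data": {
  "rows": [
    [[-1,0,40],0],
    [[-1,0,80],0],
    [[-1,0,95],0],
    [[-1,0,105],0],
    [[-1,0,105],0]
  ]
}}

```text
time_s: 2.85
ee_pos: [0.5225, -0.0154, 0.0755]
tool_rot: [-2.202, -2.239, 0.002]
ft_force: [0.2, 0.2, -0.2]
opening: 0.0853
```

Call:
{"op": "apply_moves", "data": {
  "rows": [
    [[0,0,0],0],
    [[0,0,0],0],
    [[0,0,0],0],
    [[0,0,0],0],
    [[0,0,0],0],
    [[0,0,0],0],
    [[0,0,0],0],
    [[0,0,0],0]
  ],
  "claw": 255
}}

```text
time_s: 3.65
ee_pos: [0.5245, -0.0156, 0.0797]
tool_rot: [2.2, 2.237, 0.005]
ft_force: [-3.1, 0.1, 18.5]
opening: 0.04
```

```bash
python3 - <<'E'
from h import *
plan([(523,-14.6,220,1),(647.5,221.7,220,None),(647.5,221.7,80,None)])
E
```

```text
t 3.6 pos [524.5 -15.6  79.7] jaw 1.0 q6 -0.19 q1 -0.18 open 40.0 F [-3.1  0.1 18.5]
  [[0.9,-0.8,-140.3],-0.0]   dist 140  q1new~-0.03
  [[235.1,127.7,-139.9],0.0]   dist 302  q1new~0.33
  [[235.2,127.0,0.1],0.0]   dist 267  q1new~0.33
```

```bash
python3 - <<'E'
from h import *
s=cam("side");cv2.imwrite("pics/b1.png",cv2.resize(s["color"][90:250,150:310],None,fx=4,fy=3.7,interpolation=cv2.INTER_CUBIC))
E
```

```text
(no output)
```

View pics/b1.png

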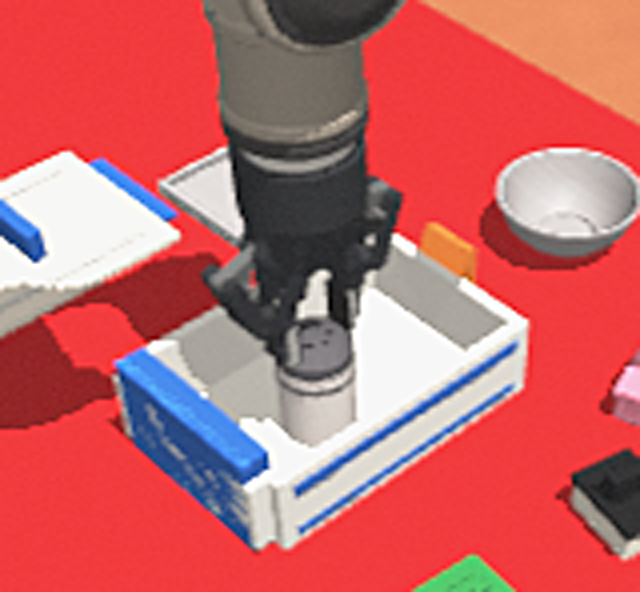

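The fingers flank the cap at crop (318,345), but the opening reads 40 mm against a 52 mm shaker, with 18 N upward. I'll wait a moment and recheck before lifting.

Call:
{"op": "apply_moves", "data": {
  "rows": [
    [[0,0,0],0],
    [[0,0,-4],0],
    [[0,0,-4],0]
  ]
}}

```text
time_s: 4.0
ee_pos: [0.5284, -0.0162, 0.0882]
tool_rot: [2.194, 2.231, 0.014]
ft_force: [-6.5, 6.5, 64.6]
opening: 0.0155
```

```bash
python3 - <<'E'
from h import *
s=cam("side");t=cam("top")
print(proj(s,sense()["ee_pos"]),proj(t,sense()["ee_pos"]))
cv2.imwrite("pics/b2.png",cv2.resize(s["color"][150:220,190:270],None,fx=9,fy=8,interpolation=cv2.INTER_CUBIC))
cv2.imwrite("pics/b3.png",cv2.resize(t["color"][155:250,180:260],None,fx=6,fy=6,interpolation=cv2.INTER_CUBIC))
E
```

```text
[[229.12826919 181.32106774]] [[222.80879533 204.94323996]]
```

View pics/b2.png

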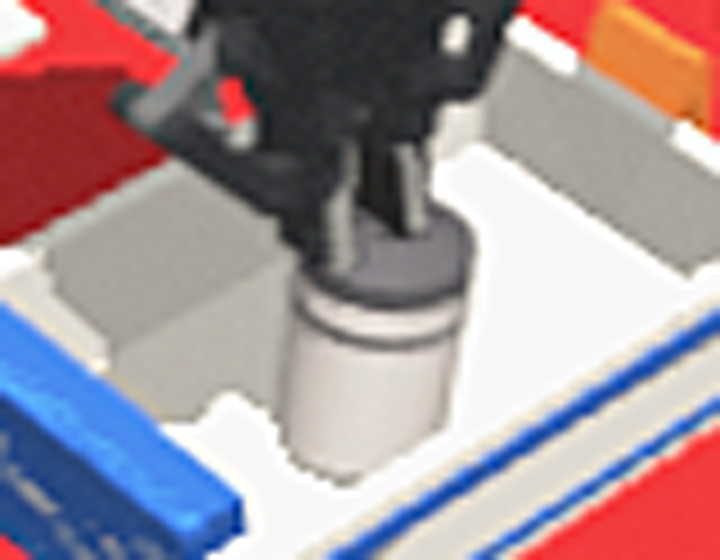

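View pics/b3.png

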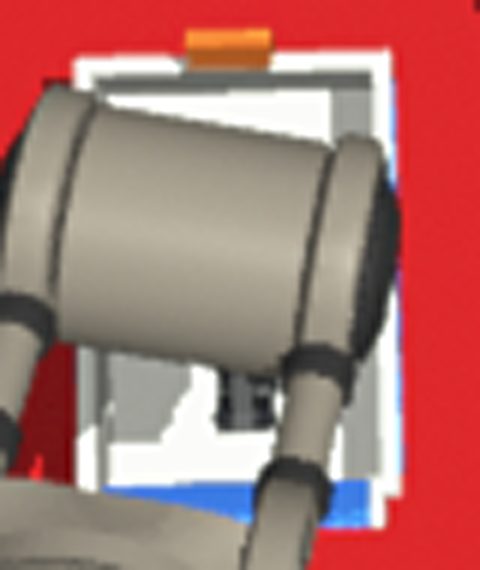

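The fingers have slid onto the top of the cap: the tips sit near crop (375,250), on the cap's ellipse. So the tips are higher than the stated TCP geometry implies. I'll back off and measure where they really are.

Call:
{"op": "apply_moves", "data": {
  "rows": [
    [[0,0,-30],0],
    [[0,0,-60],0],
    [[0,0,-100],0],
    [[0,0,-100],0],
    [[0,0,-100],0]
  ]
}}

```text
time_s: 4.6
ee_pos: [0.5235, -0.0155, 0.1817]
tool_rot: [2.201, 2.238, 0.003]
ft_force: [-0.3, -0.3, -0.1]
opening: 0.0002
```

```bash
python3 - <<'E'
from h import *
s=cam("side");t=cam("top");p=sense()["ee_pos"];plan([])
print(proj(s,[p,p-[0,0,.017]]),proj(t,p))
cv2.imwrite("pics/c2.png",cv2.resize(s["color"][100:220,180:280],None,fx=6,fy=5,interpolation=cv2.INTER_CUBIC))
E
```

```text
t 4.7 pos [522.4 -15.3 179.8] jaw 1.0 q6 -0.19 q1 -0.18 open -0.1 F [-0.3  0.4 -0.4]
[[224.68481467 155.91989789]
 [225.11009036 161.26895056]] [[220.38383626 204.77201988]]
```

View pics/c2.png

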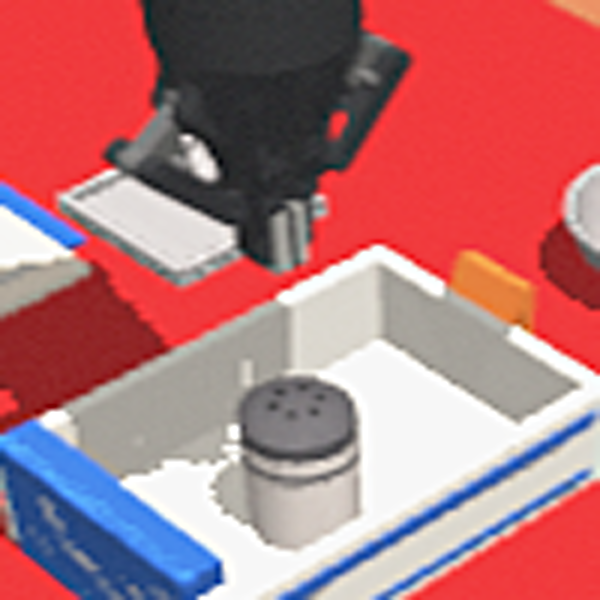

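At ee z = 180 mm the closed tips show at crop (285,265), which is pixel (227,153). The stated geometry predicts (225,161), so the tips are about 25 mm higher than stated. I'll confirm by touching bare table.

```bash
python3 - <<'E'
from h import *
plan([(470,140,180,1),(470,140,22,1)])
E
```

```text
t 4.7 pos [522.4 -15.3 179.8] jaw 1.0 q6 -0.19 q1 -0.18 open -0.1 F [-0.3  0.4 -0.4]
  [[156.2,-49.8,-0.1],-0.0]   dist 164  q1new~0.29
  [[156.2,-49.6,157.9],-0.0]   dist 228  q1new~0.29
```

Call:
{"op": "apply_moves", "data": {
  "rows": [
    [[156,-50,0],0],
    [[156,-50,0],0],
    [[156,-50,0],0],
    [[156,-50,0],0],
    [[156,-50,100],0],
    [[156,-50,100],0],
    [[156,-50,158],0],
    [[156,-50,158],0],
    [[156,-50,158],0]
  ]
}}

```text
time_s: 5.6
ee_pos: [0.4694, 0.1392, 0.0212]
tool_rot: [-2.201, -2.238, 0.005]
ft_force: [0.7, 0.1, 0.4]
opening: 0.0001
```

Call:
{"op": "apply_moves", "data": {
  "rows": [
    [[0,0,5],0],
    [[0,0,5],0]
  ]
}}

```text
time_s: 5.8
ee_pos: [0.4718, 0.1398, 0.019]
tool_rot: [2.201, 2.238, 0.004]
ft_force: [0.3, -0.0, 0.2]
opening: -0.0002
```

Call:
{"op": "apply_moves", "data": {
  "rows": [
    [[0,0,5],0],
    [[0,0,5],0]
  ]
}}

```text
time_s: 6.0
ee_pos: [0.4708, 0.1397, 0.013]
tool_rot: [2.202, 2.24, 0.002]
ft_force: [0.2, 0.0, 0.7]
opening: 0.0002
```

Call:
{"op": "apply_moves", "data": {
  "rows": [
    [[0,0,5],0],
    [[0,0,5],0]
  ]
}}

```text
time_s: 6.2
ee_pos: [0.4701, 0.1397, 0.0071]
tool_rot: [-2.202, -2.24, 0.0]
ft_force: [-0.2, -0.4, 0.1]
opening: 0.0002
```

Call:
{"op": "apply_moves", "data": {
  "rows": [
    [[0,0,5],0],
    [[0,0,5],0]
  ]
}}

```text
time_s: 6.4
ee_pos: [0.47, 0.1397, 0.0018]
tool_rot: [-2.202, -2.24, 0.001]
ft_force: [0.8, 0.0, -0.3]
opening: 0.0002
```

```bash
python3 - <<'E'
from h import *
s=cam("side");t=cam("top");p=sense()["ee_pos"];plan([])
print(proj(s,[p,p-[0,0,.017]]),proj(t,p))
cv2.imwrite("pics/d1.png",cv2.resize(s["color"][90:210,120:260],None,fx=5,fy=5,interpolation=cv2.INTER_CUBIC))
cv2.imwrite("pics/d2.png",cv2.resize(t["color"][150:270,120:260],None,fx=5,fy=5,interpolation=cv2.INTER_CUBIC))
E
```

```text
t 6.5 pos [470.3 139.7   2.2] jaw 1.0 q6 0.12 q1 0.13 open 0.3 F [ 0.2 -0.6 -0.6]
[[179.05543961 183.40984326]
 [179.95524031 187.48785789]] [[172.7007692  227.35019916]]
```

View pics/d1.png

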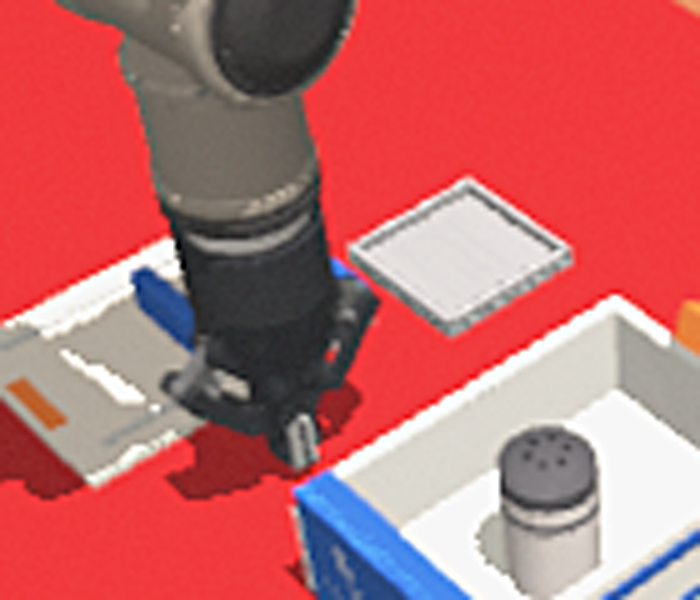

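View pics/d2.png

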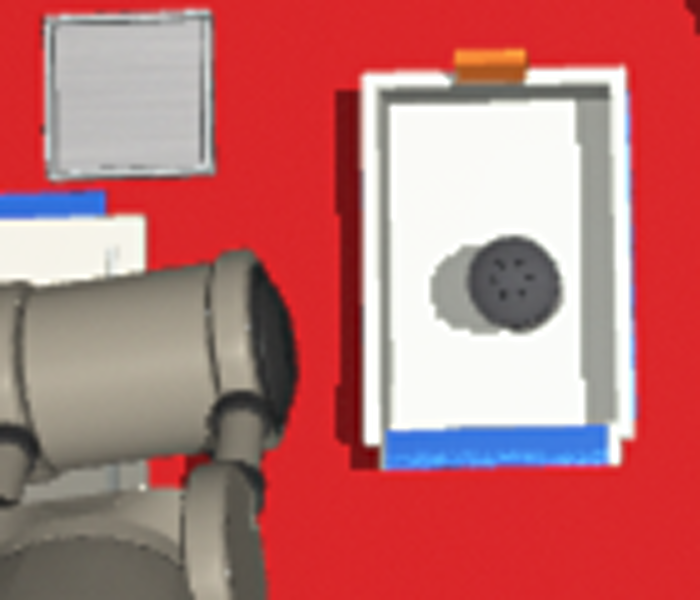

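Even at ee z = 2 mm there's no contact: the tip at crop (305,465) is still above its shadow. I'll keep stepping down until it touches.

Call:
{"op": "apply_moves", "data": {
  "rows": [
    [[0,0,5],0],
    [[0,0,5],0]
  ]
}}

```text
time_s: 6.7
ee_pos: [0.4701, 0.1396, -0.0031]
tool_rot: [-2.202, -2.24, 0.001]
ft_force: [-0.7, 0.3, 0.1]
opening: 0.0002
```

Call:
{"op": "apply_moves", "data": {
  "rows": [
    [[0,0,4],0],
    [[0,0,4],0]
  ]
}}

```text
time_s: 6.9
ee_pos: [0.4701, 0.1397, -0.007]
tool_rot: [-2.202, -2.24, 0.001]
ft_force: [-0.3, 0.3, 0.3]
opening: 0.0001
```

Call:
{"op": "apply_moves", "data": {
  "rows": [
    [[0,0,3],0],
    [[0,0,3],0]
  ]
}}

```text
time_s: 7.1
ee_pos: [0.4705, 0.1397, -0.0097]
tool_rot: [2.203, 2.24, 0.0]
ft_force: [0.1, 0.5, -1.1]
opening: 0.0002
```

Call:
{"op": "apply_moves", "data": {
  "rows": [
    [[0,0,3],0],
    [[0,0,3],0]
  ]
}}

```text
time_s: 7.3
ee_pos: [0.4706, 0.1397, -0.01]
tool_rot: [2.202, 2.24, 0.002]
ft_force: [-8.7, -1.5, 31.0]
opening: 0.0002
```

Call:
{"op": "apply_moves", "data": {
  "rows": [
    [[0,0,3],0],
    [[0,0,3],0]
  ]
}}

```text
time_s: 7.5
ee_pos: [0.4708, 0.1398, -0.0101]
tool_rot: [2.2, 2.239, 0.003]
ft_force: [-16.4, -3.5, 63.6]
opening: 0.0
```

```bash
python3 - <<'E'
from h import *
s=cam("side");p=sense()["ee_pos"];plan([])
print(proj(s,[p,p-[0,0,.017]]))
cv2.imwrite("pics/d3.png",cv2.resize(s["color"][150:210,140:220],None,fx=8,fy=8,interpolation=cv2.INTER_CUBIC))
E
```

```text
t 7.5 pos [470.7 139.8 -10.1] jaw 1.0 q6 0.12 q1 0.13 open -0.0 F [-16.3  -4.7  64. ]
[[179.84148035 186.2937076 ]
 [180.72389827 190.30103695]]
```

View pics/d3.png

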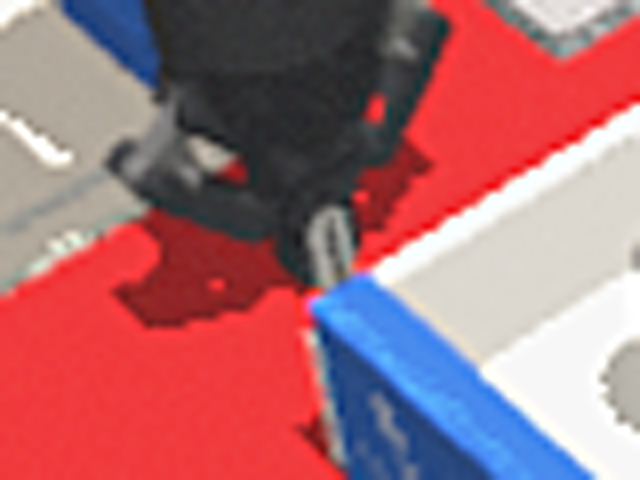

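Contact came at ee z = -10 mm, so the closed tips stand at ee z + 10 mm. The stated geometry puts them at ee z − 17 mm, so I'll use the touch-measured 27 mm correction from here on. XY agrees. Backing off and re-grasping the shaker lower.

Call:
{"op": "apply_moves", "data": {
  "rows": [
    [[0,0,-50],0],
    [[0,0,-100],0],
    [[0,0,-150],0],
    [[0,0,-180],0],
    [[0,0,-180],0]
  ],
  "claw": 0
}}

```text
time_s: 8.05
ee_pos: [0.4729, 0.1401, 0.169]
tool_rot: [2.198, 2.236, 0.012]
ft_force: [0.5, -0.1, -0.0]
opening: 0.0724
```

```bash
python3 - <<'E'
from h import *
t=cam("top");s=cam("side")
def capm(c,x0,y0,x1,y1):
    g=cv2.cvtColor(c["color"],cv2.COLOR_BGR2GRAY);m=np.zeros_like(g);m[y0:y1,x0:x1]=(g[y0:y1,x0:x1]<120)*255
    ks,_=cv2.findContours(m,0,cv2.CHAIN_APPROX_NONE);k=max(ks,key=cv2.contourArea);return k
e,ax,_=cv2.fitEllipse(capm(t,205,193,240,225));x,y=onz(t,[e],.096)[0,:2]*1000;print(x,y,ax)
k=capm(s,215,165,245,200);e2,ax,_=cv2.fitEllipse(k);print(e2,ax,k[:,0].min(0),k[:,0].max(0),onz(s,[e2],.093)*1000)
plan([(x,y,140,1),(x,y,45,1)])
E
```

```text
524.9246502302608 -15.021222610384507 (17.06360626220703, 18.269594192504883)
(229.0056915283203, 183.75201416015625) (15.955110549926758, 19.331172943115234) [220 176] [238 192] [[522.06172626 -24.5937758   93.        ]]
t 8.2 pos [470.3 139.7 164.6] jaw 1.0 q6 0.12 q1 0.13 open 84.7 F [ 0.   0.4 -0.5]
  [[-155.6,51.9,24.7],-0.0]   dist 166  q1new~-0.03
  [[-155.7,51.8,119.7],-0.0]   dist 203  q1new~-0.03
```

Call:
{"op": "apply_moves", "data": {
  "rows": [
    [[-157,52,0],0],
    [[-157,52,0],0],
    [[-157,52,0],0],
    [[-157,52,0],0],
    [[-157,52,0],0],
    [[-157,52,50],0],
    [[-157,52,90],0],
    [[-157,52,110],0],
    [[-157,52,120],0],
    [[-157,52,120],0]
  ]
}}

```text
time_s: 9.15
ee_pos: [0.5237, -0.0151, 0.0429]
tool_rot: [-2.199, -2.239, 0.003]
ft_force: [-0.5, 0.5, -0.4]
opening: 0.0856
```

Call:
{"op": "apply_moves", "data": {
  "rows": [
    [[0,0,0],0],
    [[0,0,0],0],
    [[0,0,0],0],
    [[0,0,0],0],
    [[0,0,0],0],
    [[0,0,0],0],
    [[0,0,0],0],
    [[0,0,0],0]
  ],
  "claw": 255
}}

```text
time_s: 9.95
ee_pos: [0.526, -0.0164, 0.0459]
tool_rot: [2.201, 2.238, 0.003]
ft_force: [0.4, 1.7, 7.8]
opening: 0.0513
```

```bash
python3 - <<'E'
from h import *
plan([(526,-15,170,None),(647.5,221.7,170,None),(647.5,221.7,60,None),(647.5,221.7,46,None)])
E
```

```text
t 9.9 pos [526.  -16.4  45.9] jaw 1.0 q6 -0.19 q1 -0.18 open 51.3 F [0.4 1.7 7.8]
  [[1.4,0.4,-124.1],0.0]   dist 124  q1new~-0.03
  [[236.1,125.8,-123.8],0.0]   dist 295  q1new~0.33
  [[236.1,125.5,-13.8],0.0]   dist 268  q1new~0.33
  [[236.1,125.4,0.2],0.0]   dist 267  q1new~0.33
```

Call:
{"op": "apply_moves", "data": {
  "rows": [
    [[0,0,-30],0],
    [[0,0,-70],0],
    [[0,0,-110],0],
    [[0,0,-124],0],
    [[40,21,-124],0],
    [[80,42,-124],0],
    [[120,64,-124],0],
    [[160,85,-124],0],
    [[200,107,-124],0],
    [[236,126,-124],0],
    [[236,126,-124],0],
    [[236,126,-124],0],
    [[236,126,-80],0],
    [[236,126,-40],0],
    [[236,126,-15],0],
    [[236,126,-15],0],
    [[236,126,-15],0]
  ]
}}

```text
time_s: 11.65
ee_pos: [0.6474, 0.2206, 0.0605]
tool_rot: [2.204, 2.238, 0.001]
ft_force: [-0.0, 0.3, -1.7]
opening: 0.051
```

```bash
python3 - <<'E'
from h import *
plan([(647.5,221.7,50,None),(647.5,221.7,46,None)])
s=cam("side")
cv2.imwrite("pics/e1.png",cv2.resize(s["color"][50:200,130:290],None,fx=4,fy=4,interpolation=cv2.INTER_CUBIC))
E
```

```text
t 11.7 pos [647.4 220.6  60.5] jaw 0.9 q6 0.20 q1 0.22 open 51.0 F [-0.   0.3 -1.7]
  [[1.1,0.2,10.5],0.0]   dist 11  q1new~0.33
  [[1.1,0.1,14.5],0.0]   dist 15  q1new~0.33
```

View pics/e1.png

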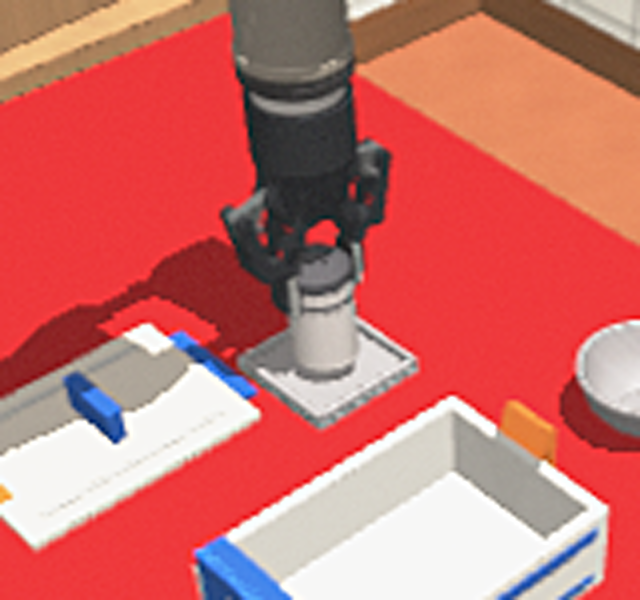

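The shaker is upright in the jaws above the tray (base at crop (325,365)). Lowering it.

Call:
{"op": "apply_moves", "data": {
  "rows": [
    [[0,0,6],0],
    [[0,0,11],0],
    [[0,0,14],0],
    [[0,0,14],0],
    [[0,0,15],0],
    [[0,0,15],0]
  ]
}}

```text
time_s: 12.3
ee_pos: [0.6471, 0.2218, 0.045]
tool_rot: [2.202, 2.24, 0.001]
ft_force: [-0.8, -1.4, 2.3]
opening: 0.0507
```

Call:
{"op": "apply_moves", "data": {
  "rows": [
    [[0,0,1],0],
    [[0,0,1],0]
  ]
}}

```text
time_s: 12.5
ee_pos: [0.6472, 0.2219, 0.0449]
tool_rot: [2.202, 2.24, 0.001]
ft_force: [-2.5, -0.1, 7.3]
opening: 0.0508
```

Call:
{"op": "apply_moves", "data": {
  "rows": [
    [[0,0,0],0],
    [[0,0,0],0],
    [[0,0,0],0],
    [[0,0,0],0],
    [[0,0,0],0],
    [[0,0,-40],0],
    [[0,0,-80],0],
    [[0,0,-120],0],
    [[0,0,-120],0]
  ],
  "claw": 0
}}

```text
time_s: 13.4
ee_pos: [0.6502, 0.2225, 0.1708]
tool_rot: [2.198, 2.235, 0.017]
ft_force: [0.5, -0.3, 0.9]
opening: 0.0855
```

```bash
python3 - <<'E'
from h import *
t=cam("top")
for col,u in(("blue",(320,227)),("green",(288,229)),("yellow",(356,215)),("orange",(320,183)),("black",(287,178))):
    k=min(blobs(t,col,150),key=lambda k:np.hypot(*(k[:,0].mean(0)-u)));print(col,rect(t,k,.034))
plan([(467,-300,165,99.8),(467,-300,30,99.8)])
s=cam("side")
cv2.imwrite("pics/e2.png",s["color"])
E
```

```text
blue [ 467.4 -299.2  123.1   63.6    9.8]
green [ 461.2 -203.9   90.3   63.5   -4.3]
yellow [ 501.  -406.4   64.9   61.9   89.5]
orange [ 596.5 -300.8   65.6   48.6  -85.7]
black [ 612.  -204.1   61.9   47.3   79.1]
t 13.4 pos [648.7 222.1 167.2] jaw 1.0 q6 0.20 q1 0.22 open 85.4 F [-0.6  0.3 -0.4]
  [[-519.0,-190.6,0.1],81.2]   dist 553  q1new~-0.57
  [[-519.2,-191.6,135.1],81.2]   dist 570  q1new~-0.57
```

View pics/e2.png

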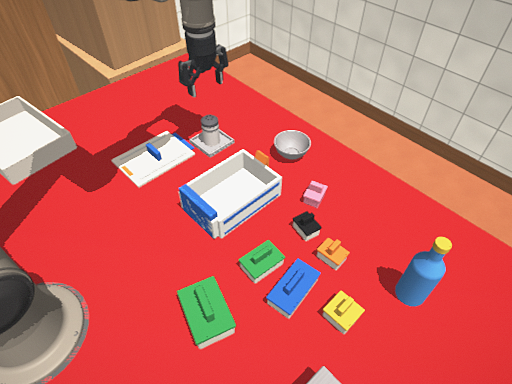

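The shaker now stands upright on the tray at (209,130) and the box is empty. The long blue tub at (293,287) is next.

Call:
{"op": "apply_moves", "data": {
  "rows": [
    [[-519,-191,0],81],
    [[-519,-191,0],81],
    [[-519,-191,0],81],
    [[-519,-191,0],81],
    [[-519,-191,0],81],
    [[-519,-191,0],81],
    [[-519,-191,0],81],
    [[-519,-191,0],81],
    [[-519,-191,0],81],
    [[-519,-191,0],81],
    [[-519,-191,0],81],
    [[-519,-191,0],81],
    [[-519,-191,0],81],
    [[-519,-191,0],81],
    [[-519,-191,50],81],
    [[-519,-191,90],81],
    [[-519,-191,90],81]
  ],
  "claw": 120
}}

```text
time_s: 15.2
ee_pos: [0.4625, -0.296, 0.0684]
tool_rot: [-3.121, -0.276, 0.012]
ft_force: [-0.3, 0.4, 0.1]
opening: 0.0451
```

```bash
python3 - <<'E'
from h import *
plan([(467.5,-301,60,99.8),(467.5,-301,27,99.8)])
s=cam("side")
print(proj(s,sense()["ee_pos"]+[0,0,.01]))
cv2.imwrite("pics/f1.png",cv2.resize(s["color"][180:340,210:390],None,fx=3.6,fy=3.6,interpolation=cv2.INTER_CUBIC))
E
```

```text
t 15.2 pos [ 462.5 -296.    68.4] jaw -79.9 q6 0.68 q1 -0.71 open 45.1 F [-0.3  0.4  0.1]
  [[4.1,5.9,8.3],0.3]   dist 11  q1new~-0.57
  [[4.4,6.2,41.3],0.3]   dist 42  q1new~-0.57
[[292.59311483 272.61298584]]
```

View pics/f1.png

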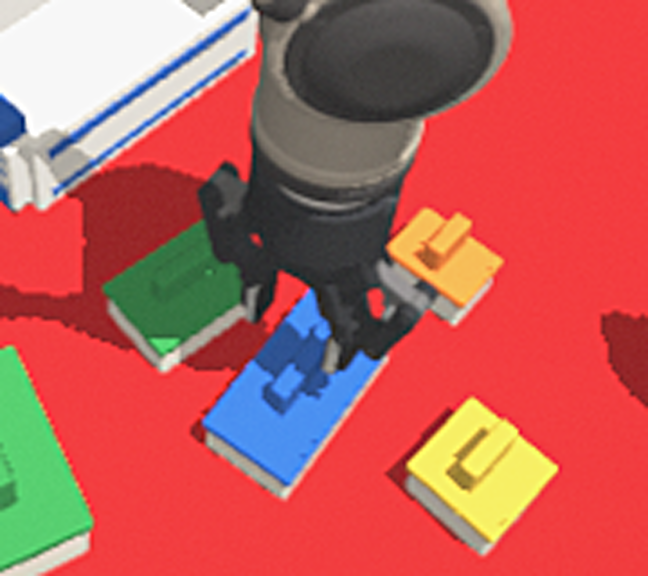

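The jaws straddle the blue tub's rib at crop (300,370). Settling and descending.

Call:
{"op": "apply_moves", "data": {
  "rows": [
    [[0,0,15],0],
    [[0,0,15],0],
    [[0,0,15],0]
  ]
}}

```text
time_s: 15.55
ee_pos: [0.4659, -0.3005, 0.0603]
tool_rot: [3.128, 0.274, 0.003]
ft_force: [-0.2, 0.4, 0.5]
opening: 0.045
```

```bash
python3 - <<'E'
from h import *
plan([(467.5,-301,27,99.8)])
E
```

```text
t 15.6 pos [ 465.9 -300.5   60.3] jaw -80.0 q6 0.68 q1 -0.71 open 45.0 F [-0.2  0.4  0.5]
  [[1.4,0.7,33.3],0.2]   dist 33  q1new~-0.57
```

Call:
{"op": "apply_moves", "data": {
  "rows": [
    [[1,0,20],0],
    [[1,0,34],0],
    [[1,0,34],0],
    [[1,0,34],0]
  ]
}}

```text
time_s: 15.95
ee_pos: [0.4665, -0.3007, 0.0258]
tool_rot: [3.129, 0.273, 0.002]
ft_force: [-0.2, 0.5, -0.5]
opening: 0.0453
```

Call:
{"op": "apply_moves", "data": {
  "rows": [
    [[0,0,0],0],
    [[0,0,0],0],
    [[0,0,0],0],
    [[0,0,0],0],
    [[0,0,0],0],
    [[0,0,0],0]
  ],
  "claw": 255
}}

```text
time_s: 16.55
ee_pos: [0.4663, -0.3009, 0.0253]
tool_rot: [3.128, 0.273, 0.002]
ft_force: [-0.2, -0.6, 7.1]
opening: 0.0113
```

```bash
cat >> h.py <<'E'
B0=np.array([544.3,-3.8]);BY=np.radians(.8)
def bx(x,y): c,s=np.cos(BY),np.sin(BY); return B0+[c*x-s*y,s*x+c*y]
E
python3 - <<'E'
from h import *
x,y=bx(-33.2,33);print(x,y)
plan([(467.5,-301,150,None),(x,y,150,90.8),(x,y,50,90.8)])
E
```

```text
510.6424842516993 28.73323890504742
t 16.6 pos [ 466.3 -300.9   25.3] jaw -80.0 q6 0.69 q1 -0.71 open 11.3 F [-0.2 -0.6  7.1]
  [[1.3,0.5,-124.7],0.0]   dist 125  q1new~-0.57
  [[100.8,-316.8,-125.1],9.2]   dist 355  q1new~0.06
  [[100.7,-316.9,-25.1],9.2]   dist 333  q1new~0.06
```

Call:
{"op": "apply_moves", "data": {
  "rows": [
    [[0,0,-30],0],
    [[0,0,-70],0],
    [[0,0,-110],0],
    [[0,0,-125],0],
    [[13,-40,-125],9.2],
    [[25,-80,-125],9.2],
    [[38,-120,-125],9.2],
    [[51,-160,-125],9.2],
    [[64,-200,-125],9.2],
    [[76,-240,-125],9.2],
    [[89,-280,-125],9.2],
    [[101,-317,-125],9.2],
    [[101,-317,-125],9.2],
    [[101,-317,-105],9.2],
    [[101,-317,-85],9.2],
    [[101,-317,-85],9.2],
    [[101,-317,-85],9.2]
  ]
}}

```text
time_s: 18.25
ee_pos: [0.5101, 0.029, 0.1093]
tool_rot: [-3.141, -0.02, 0.002]
ft_force: [-0.4, -0.8, -2.1]
opening: 0.0109
```

```bash
python3 - <<'E'
from h import *
x,y=bx(-33.2,33)
plan([(x,y,60,90.8),(x,y,32,90.8)])
s=cam("side");t=cam("top")
cv2.imwrite("pics/g1.png",cv2.resize(s["color"][100:250,150:310],None,fx=4,fy=4,interpolation=cv2.INTER_CUBIC))
cv2.imwrite("pics/g2.png",cv2.resize(t["color"][155:250,180:260],None,fx=6,fy=6,interpolation=cv2.INTER_CUBIC))
E
```

```text
t 18.2 pos [510.1  29.  109.3] jaw -89.3 q6 1.46 q1 -0.09 open 10.9 F [-0.4 -0.8 -2.1]
  [[0.6,0.3,49.3],-0.1]   dist 49  q1new~0.06
  [[0.6,0.3,77.3],-0.1]   dist 77  q1new~0.06
```

View pics/g1.png

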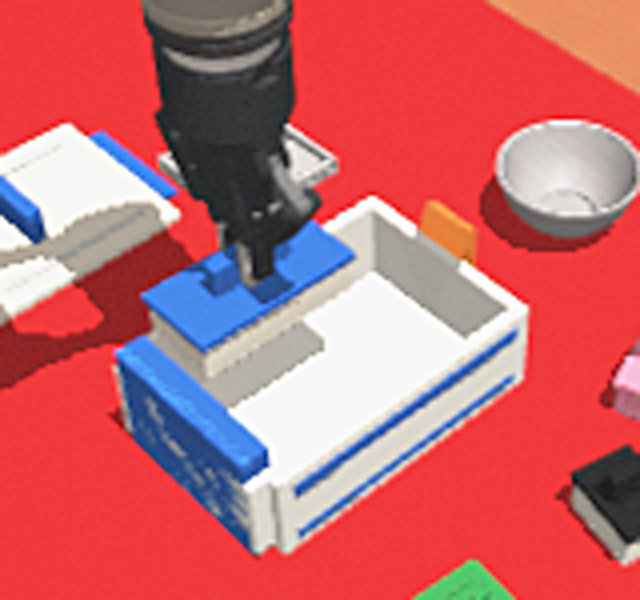

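View pics/g2.png

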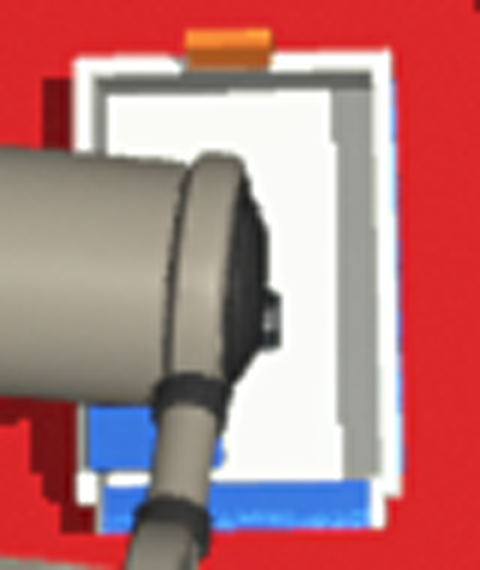

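The blue tub is held level over the left half of the box, its left edge at top crop column 88 and its front edge at row 470. Checking that clearance numerically.

```bash
python3 - <<'E'
from h import *
t=cam("top");T=lambda U:(np.array(U)+.5)/6-.5+np.array((180,155))
print(onz(t,T([(88,440),(140,471)]),.118)*1000)
E
```

```text
[[464.52598792  60.40857988 118.        ]
 [450.22301788  36.63300866 118.        ]]
```

Call:
{"op": "apply_moves", "data": {
  "rows": [
    [[0,0,20],0],
    [[0,0,40],0],
    [[0,0,60],0],
    [[0,0,70],0],
    [[0,0,75],0],
    [[0,0,75],0]
  ]
}}

```text
time_s: 19.0
ee_pos: [0.5106, 0.0293, 0.0345]
tool_rot: [-3.141, -0.021, -0.0]
ft_force: [-0.1, -0.8, -1.3]
opening: 0.0107
```

Call:
{"op": "apply_moves", "data": {
  "rows": [
    [[0,0,3],0],
    [[0,0,3],0],
    [[0,0,4],0]
  ]
}}

```text
time_s: 19.3
ee_pos: [0.5109, 0.0293, 0.0312]
tool_rot: [3.141, 0.021, 0.002]
ft_force: [-4.7, 0.4, 14.4]
opening: 0.0112
```

Call:
{"op": "apply_moves", "data": {
  "rows": [
    [[0,0,0],0],
    [[0,0,0],0],
    [[0,0,0],0],
    [[0,0,-30],0],
    [[0,0,-70],0],
    [[0,0,-110],0],
    [[0,0,-110],0]
  ],
  "claw": 165
}}

```text
time_s: 20.0
ee_pos: [0.5137, 0.0292, 0.1457]
tool_rot: [3.141, 0.021, 0.017]
ft_force: [1.0, -0.1, -0.3]
opening: 0.0302
```

```bash
python3 - <<'E'
from h import *
t=cam("top")
for col,u in(("green",(288,229)),("yellow",(356,215)),("orange",(320,183)),("black",(287,178))):
    k=min(blobs(t,col,150),key=lambda k:np.hypot(*(k[:,0].mean(0)-u)));print(col,rect(t,k,.034))
plan([(461,-205,140,85.7),(461,-205,60,85.7),(461,-205,26,85.7)])
E
```

```text
green [ 461.2 -203.9   90.3   63.5   -4.3]
yellow [ 501.  -406.4   64.9   61.9   89.5]
orange [ 596.5 -300.8   65.6   48.6  -85.7]
black [ 612.  -204.1   61.9   47.3   79.1]
t 20.1 pos [512.1  29.3 143. ] jaw -89.2 q6 1.46 q1 -0.09 open 29.7 F [-0.1  1.1 -1. ]
  [[-54.3,233.6,2.8],5.1]   dist 240  q1new~-0.42
  [[-54.8,233.6,82.8],5.1]   dist 254  q1new~-0.42
  [[-55.0,233.5,116.8],5.1]   dist 267  q1new~-0.42
```

Call:
{"op": "apply_moves", "data": {
  "rows": [
    [[-53,233.5,0],5],
    [[-53,233.5,0],5],
    [[-53,233.5,0],5],
    [[-53,233.5,0],5],
    [[-53,233.5,0],5],
    [[-53,233.5,0],5],
    [[-53,233.5,45],5],
    [[-53,233.5,85],5],
    [[-53,233.5,85],5],
    [[-53,233.5,85],5],
    [[-53,233.5,85],5]
  ],
  "claw": 130
}}

```text
time_s: 21.15
ee_pos: [0.4617, -0.2049, 0.0569]
tool_rot: [3.138, -0.115, 0.004]
ft_force: [0.1, 0.5, -0.3]
opening: 0.0419
```

```bash
python3 - <<'E'
from h import *
plan([(461,-205,26,85.7)])
t=cam("top");s=cam("side")
cv2.imwrite("pics/h1.png",cv2.resize(s["color"][140:310,150:320],None,fx=3.5,fy=3.5,interpolation=cv2.INTER_CUBIC))
E
```

```text
t 21.1 pos [ 461.7 -204.9   56.9] jaw -94.2 q6 1.07 q1 -0.57 open 41.9 F [ 0.1  0.5 -0.3]
  [[-0.7,0.1,30.9],0.1]   dist 31  q1new~-0.42
```

View pics/h1.png

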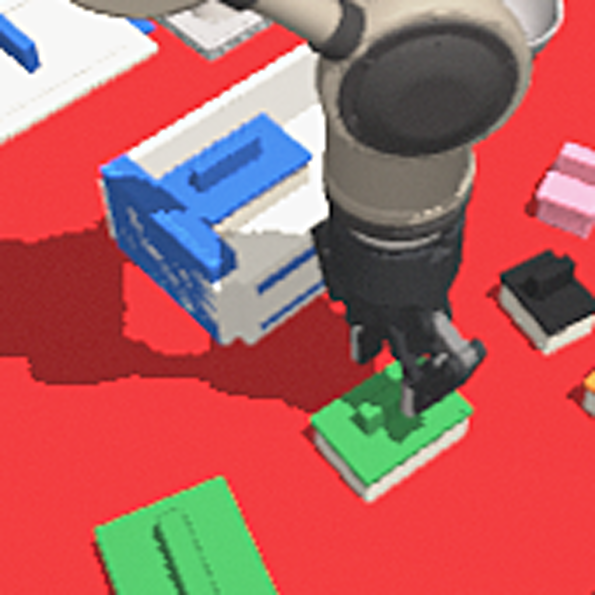

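The blue tub lies flat at the left of the box (crop (240,165)). The jaws are over the rib of the smaller green tub (crop (390,420)), and the large green one at (180,550) is separate.

Call:
{"op": "apply_moves", "data": {
  "rows": [
    [[-1,0,15],0],
    [[-1,0,31],0],
    [[-1,0,31],0],
    [[-1,0,31],0]
  ]
}}

```text
time_s: 21.65
ee_pos: [0.4601, -0.2049, 0.0254]
tool_rot: [3.139, -0.116, 0.002]
ft_force: [0.5, 0.8, 1.5]
opening: 0.0418
```

Call:
{"op": "apply_moves", "data": {
  "rows": [
    [[0,0,0],0],
    [[0,0,0],0],
    [[0,0,0],0],
    [[0,0,0],0],
    [[0,0,0],0],
    [[0,0,0],0]
  ],
  "claw": 255
}}

```text
time_s: 22.25
ee_pos: [0.4601, -0.2051, 0.0252]
tool_rot: [3.139, -0.116, 0.002]
ft_force: [-0.6, -1.3, 5.9]
opening: 0.0112
```

```bash
python3 - <<'E'
from h import *
x,y=bx(-49.75,-33)
plan([(461,-205,150,None),(x,y,150,90.8),(x,y,50,90.8)])
E
```

```text
t 22.2 pos [ 460.1 -205.1   25.2] jaw -94.2 q6 1.07 q1 -0.57 open 11.2 F [-0.6 -1.3  5.9]
  [[1.1,-0.1,-124.8],0.0]   dist 125  q1new~-0.42
  [[22.6,-169.7,-124.9],-5.0]   dist 212  q1new~-0.08
  [[22.5,-169.8,-24.9],-5.0]   dist 173  q1new~-0.08
```

Call:
{"op": "apply_moves", "data": {
  "rows": [
    [[0,0,-30],0],
    [[0,0,-70],0],
    [[0,0,-110],0],
    [[0,0,-125],0],
    [[5,-40,-125],-5],
    [[10,-80,-125],-5],
    [[15,-120,-125],-5],
    [[20,-155,-125],-5],
    [[22,-170,-125],-5],
    [[22,-170,-125],-5],
    [[22,-170,-90],-5],
    [[22,-170,-60],-5],
    [[22,-170,-60],-5],
    [[22,-170,-60],-5]
  ]
}}

```text
time_s: 23.65
ee_pos: [0.4939, -0.0374, 0.0846]
tool_rot: [-3.141, -0.02, 0.002]
ft_force: [0.7, 0.9, -0.9]
opening: 0.011
```

```bash
python3 - <<'E'
from h import *
x,y=bx(-49.75,-33);print(x,y)
plan([(x,y,32,90.8)])
s=cam("side");t=cam("top")
cv2.imwrite("pics/i1.png",cv2.resize(s["color"][100:250,150:310],None,fx=4,fy=4,interpolation=cv2.INTER_CUBIC))
cv2.imwrite("pics/i2.png",cv2.resize(t["color"][155:250,180:260],None,fx=6,fy=6,interpolation=cv2.INTER_CUBIC))
E
```

```text
495.01560138172886 -37.491401764179514
t 23.6 pos [493.9 -37.4  84.6] jaw -89.3 q6 1.33 q1 -0.23 open 11.0 F [ 0.7  0.9 -0.9]
  [[1.2,0.1,52.6],-0.1]   dist 53  q1new~-0.08
```

View pics/i1.png

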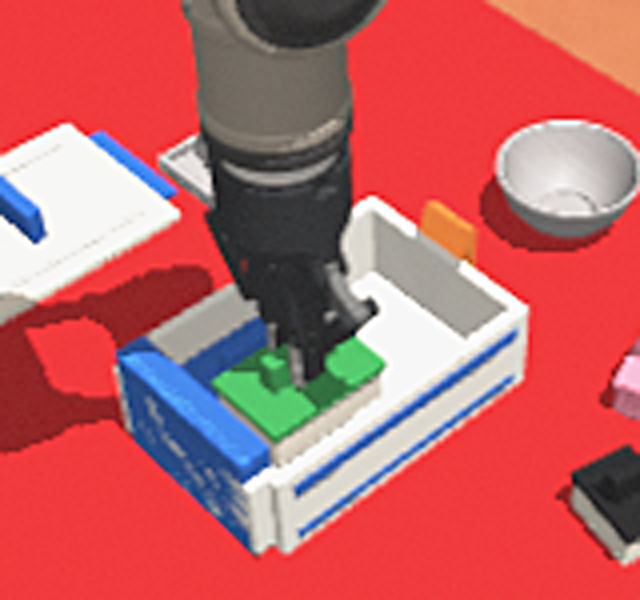

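View pics/i2.png

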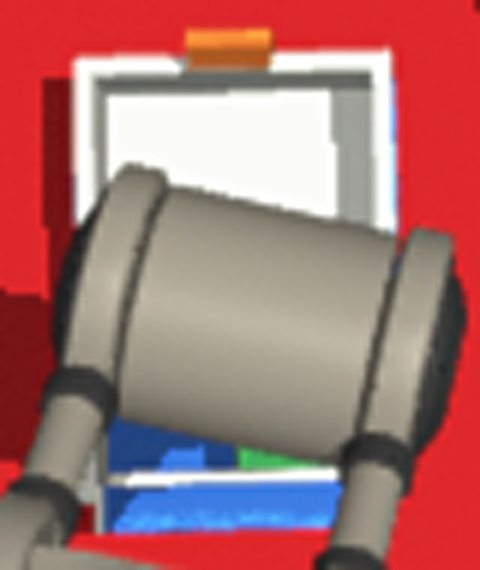

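The green tub is level over the right-front part of the box, lined up beside the blue one. Lowering it.

Call:
{"op": "apply_moves", "data": {
  "rows": [
    [[0.5,0,20],0],
    [[0.5,0,36],0],
    [[0.5,0,47],0],
    [[0.5,0,52],0],
    [[0.5,0,54],0],
    [[0.5,0,55],0]
  ]
}}

```text
time_s: 24.35
ee_pos: [0.4947, -0.0371, 0.0311]
tool_rot: [3.141, 0.021, 0.001]
ft_force: [-8.3, 1.0, 20.3]
opening: 0.011
```

Call:
{"op": "apply_moves", "data": {
  "rows": [
    [[0,0,0],0],
    [[0,0,0],0],
    [[0,0,0],0],
    [[0,0,-30],0],
    [[0,0,-70],0],
    [[0,0,-110],0],
    [[0,0,-110],0],
    [[0,0,-110],0]
  ],
  "claw": 165
}}

```text
time_s: 25.15
ee_pos: [0.4949, -0.0368, 0.1401]
tool_rot: [3.141, 0.021, 0.003]
ft_force: [-0.7, 0.5, -0.6]
opening: 0.0305
```

```bash
python3 - <<'E'
from h import *
t=cam("top")
for col,u in(("yellow",(356,215)),("orange",(320,183)),("black",(287,178))):
    k=min(blobs(t,col,150),key=lambda k:np.hypot(*(k[:,0].mean(0)-u)));print(col,rect(t,k,.034))
plan([(501.5,-407,140,90),(501.5,-407,60,90),(501.5,-407,26,90)])
E
```

```text
yellow [ 501.  -406.4   64.9   61.9   89.5]
orange [ 596.5 -300.8   65.6   48.6  -85.7]
black [ 611.5 -204.    61.9   46.2   79.1]
t 25.2 pos [494.1 -36.7 139. ] jaw -89.2 q6 1.33 q1 -0.23 open 30.4 F [-0.5  0.1 -0.6]
  [[2.4,370.4,-1.1],0.8]   dist 370  q1new~-0.68
  [[2.4,370.4,78.9],0.8]   dist 379  q1new~-0.68
  [[2.4,370.4,112.9],0.8]   dist 387  q1new~-0.68
```

Call:
{"op": "apply_moves", "data": {
  "rows": [
    [[2,370,0],0.8],
    [[2,370,0],0.8],
    [[2,370,0],0.8],
    [[2,370,0],0.8],
    [[2,370,0],0.8],
    [[2,370,0],0.8],
    [[2,370,0],0.8],
    [[2,370,0],0.8],
    [[2,370,0],0.8],
    [[2,370,40],0.8],
    [[2,370,78],0.8],
    [[2,370,78],0.8],
    [[2,370,78],0.8]
  ],
  "claw": 130
}}

```text
time_s: 26.5
ee_pos: [0.5014, -0.4054, 0.0607]
tool_rot: [-3.139, -0.001, 0.003]
ft_force: [0.6, -0.2, 0.9]
opening: 0.0417
```

```bash
python3 - <<'E'
from h import *
plan([(501.5,-407,26,90)])
s=cam("side")
cv2.imwrite("pics/j1.png",cv2.resize(s["color"][210:360,270:430],None,fx=3.7,fy=3.7,interpolation=cv2.INTER_CUBIC))
E
```

```text
t 26.5 pos [ 501.4 -405.4   60.7] jaw -90.0 q6 0.77 q1 -0.80 open 41.7 F [ 0.6 -0.2  0.9]
  [[0.2,1.7,34.7],0.0]   dist 35  q1new~-0.68
```

View pics/j1.png

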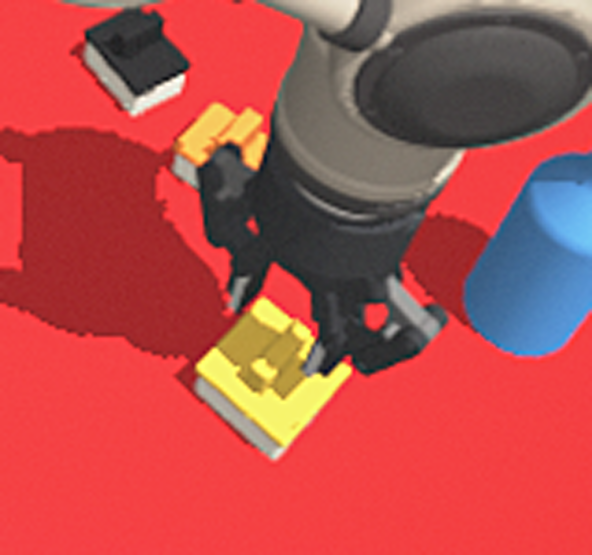

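The jaws straddle the yellow tub's rib (crop (280,355)) and are clear of the bottle. Descending.

Call:
{"op": "apply_moves", "data": {
  "rows": [
    [[0,1,15],0],
    [[0,1,34],0],
    [[0,1,34],0],
    [[0,1,34],0]
  ]
}}

```text
time_s: 26.95
ee_pos: [0.5017, -0.4078, 0.0279]
tool_rot: [3.141, -0.001, 0.001]
ft_force: [-0.2, 0.2, -0.2]
opening: 0.0418
```

Call:
{"op": "apply_moves", "data": {
  "rows": [
    [[0,0,0],0],
    [[0,0,0],0],
    [[0,0,0],0],
    [[0,0,0],0],
    [[0,0,0],0],
    [[0,0,0],0]
  ],
  "claw": 255
}}

```text
time_s: 27.55
ee_pos: [0.502, -0.4084, 0.0284]
tool_rot: [3.14, -0.001, 0.002]
ft_force: [-0.3, -1.3, 5.9]
opening: 0.0111
```

```bash
python3 - <<'E'
from h import *
x,y=bx(63.2,33);print(x,y)
plan([(501,-407,150,None),(x,y,150,90.8),(x,y,50,90.8)])
E
```

```text
607.0330875661962 30.079193089741022
t 27.6 pos [ 502.  -408.4   28.4] jaw -90.0 q6 0.77 q1 -0.80 open 11.1 F [-0.3 -1.3  5.9]
  [[-0.8,-1.2,-121.6],0.0]   dist 122  q1new~-0.68
  [[105.0,-438.4,-122.1],-0.8]   dist 467  q1new~0.05
  [[104.8,-438.5,-22.1],-0.8]   dist 451  q1new~0.05
```

Call:
{"op": "apply_moves", "data": {
  "rows": [
    [[0,0,-30],0],
    [[0,0,-70],0],
    [[0,0,-110],0],
    [[0,0,-122],0],
    [[10,-40,-122],-0.8],
    [[20,-80,-122],-0.8],
    [[30,-120,-122],-0.8],
    [[38,-160,-122],-0.8],
    [[48,-200,-122],-0.8],
    [[58,-240,-122],-0.8],
    [[67,-280,-122],-0.8],
    [[77,-320,-122],-0.8],
    [[86,-360,-122],-0.8],
    [[96,-400,-122],-0.8],
    [[105,-438,-122],-0.8],
    [[105,-438,-122],-0.8],
    [[105,-438,-90],-0.8],
    [[105,-438,-60],-0.8],
    [[105,-438,-60],-0.8],
    [[105,-438,-60],-0.8]
  ]
}}

```text
time_s: 29.55
ee_pos: [0.6062, 0.0298, 0.0868]
tool_rot: [-3.141, -0.02, 0.003]
ft_force: [0.1, 0.1, -0.8]
opening: 0.0113
```

```bash
python3 - <<'E'
from h import *
x,y=bx(63.2,33)
plan([(x,y,34,90.8)])
s=cam("side")
cv2.imwrite("pics/k1.png",cv2.resize(s["color"][100:250,150:310],None,fx=4,fy=4,interpolation=cv2.INTER_CUBIC))
E
```

```text
t 29.6 pos [606.2  29.8  86.8] jaw -89.3 q6 1.48 q1 -0.08 open 11.3 F [ 0.1  0.1 -0.8]
  [[1.0,-0.3,52.8],-0.1]   dist 53  q1new~0.05
```

View pics/k1.png

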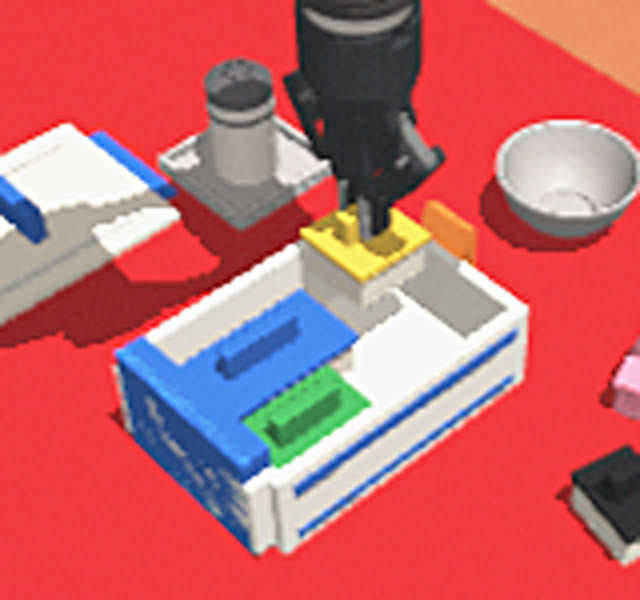

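The yellow tub is over the rear-left gap, with blue and green lying flat below it. Lowering.

Call:
{"op": "apply_moves", "data": {
  "rows": [
    [[1,0,20],0],
    [[1,0,36],0],
    [[1,0,46],0],
    [[1,0,51],0],
    [[1,0,53],0],
    [[1,0,54],0]
  ]
}}

```text
time_s: 30.2
ee_pos: [0.6083, 0.03, 0.0344]
tool_rot: [3.141, 0.021, 0.002]
ft_force: [-3.6, -0.8, 6.5]
opening: 0.0115
```

Call:
{"op": "apply_moves", "data": {
  "rows": [
    [[0,0,0],0],
    [[0,0,0],0],
    [[0,0,0],0],
    [[0,0,-30],0],
    [[0,0,-70],0],
    [[0,0,-110],0],
    [[0,0,-110],0],
    [[0,0,-110],0]
  ],
  "claw": 165
}}

```text
time_s: 31.0
ee_pos: [0.6082, 0.0302, 0.1446]
tool_rot: [3.141, 0.021, 0.004]
ft_force: [0.2, -0.5, -0.5]
opening: 0.0301
```

```bash
python3 - <<'E'
from h import *
t=cam("top")
for col,u in(("orange",(320,183)),("black",(287,178))):
    k=min(blobs(t,col,150),key=lambda k:np.hypot(*(k[:,0].mean(0)-u)));print(col,rect(t,k,.034))
plan([(597.5,-302,140,94.3),(597.5,-302,60,94.3),(597.5,-302,26,94.3)])
cv2.imwrite("pics/l1.png",t["color"])
E
```

```text
orange [ 596.5 -300.8   65.6   48.6  -85.7]
black [ 611.5 -204.    61.9   46.2   79.1]
t 31.1 pos [607.4  30.3 143.1] jaw -89.2 q6 1.48 q1 -0.08 open 30.3 F [0.5 0.2 0.4]
  [[-14.3,332.1,3.1],-3.5]   dist 332  q1new~-0.47
  [[-14.3,332.1,83.1],-3.5]   dist 343  q1new~-0.47
  [[-14.3,332.1,117.1],-3.5]   dist 352  q1new~-0.47
```

View pics/l1.png

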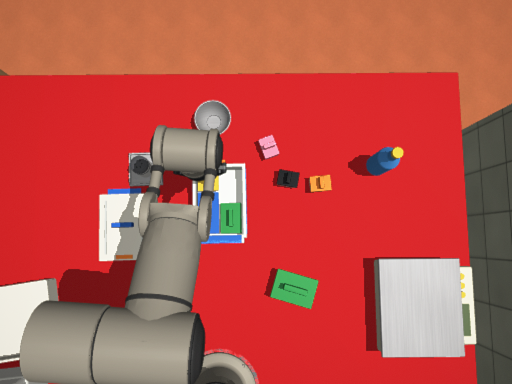

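Blue, green and yellow are packed. Orange is still at (320,183), black at (288,178) and pink at (268,147). Next is orange.

Call:
{"op": "apply_moves", "data": {
  "rows": [
    [[-14,332,0],-3.5],
    [[-14,332,0],-3.5],
    [[-14,332,0],-3.5],
    [[-14,332,0],-3.5],
    [[-14,332,0],-3.5],
    [[-14,332,0],-3.5],
    [[-14,332,0],-3.5],
    [[-14,332,0],-3.5],
    [[-14,332,40],-3.5],
    [[-14,332,82],-3.5],
    [[-14,332,82],-3.5],
    [[-14,332,82],-3.5]
  ],
  "claw": 130
}}

```text
time_s: 32.25
ee_pos: [0.5978, -0.3008, 0.0606]
tool_rot: [-3.137, -0.118, 0.004]
ft_force: [0.4, -0.0, 0.1]
opening: 0.0418
```

```bash
python3 - <<'E'
from h import *
plan([(597.5,-302,26,94.3)])
s=cam("side")
cv2.imwrite("pics/m1.png",cv2.resize(s["color"][170:320,250:410],None,fx=3.7,fy=3.7,interpolation=cv2.INTER_CUBIC))
E
```

```text
t 32.2 pos [ 597.8 -300.8   60.6] jaw -85.7 q6 0.91 q1 -0.58 open 41.8 F [ 0.4 -0.   0.1]
  [[-0.4,1.3,34.6],0.0]   dist 35  q1new~-0.47
```

View pics/m1.png

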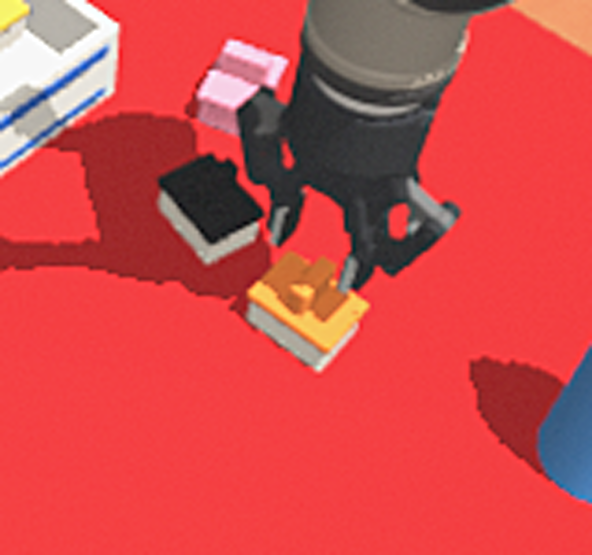

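Call:
{"op": "apply_moves", "data": {
  "rows": [
    [[-1,1,15],0],
    [[-1,1,34],0],
    [[-1,1,34],0],
    [[-1,1,34],0]
  ]
}}

```text
time_s: 32.7
ee_pos: [0.5976, -0.3031, 0.0281]
tool_rot: [3.139, 0.117, 0.001]
ft_force: [0.5, 0.1, 0.1]
opening: 0.042
```

Call:
{"op": "apply_moves", "data": {
  "rows": [
    [[0,0,0],0],
    [[0,0,0],0],
    [[0,0,0],0],
    [[0,0,0],0],
    [[0,0,0],0],
    [[0,0,0],0]
  ],
  "claw": 255
}}

```text
time_s: 33.3
ee_pos: [0.5979, -0.3033, 0.0286]
tool_rot: [3.138, 0.117, 0.003]
ft_force: [-1.0, 1.3, 5.0]
opening: 0.0112
```

```bash
python3 - <<'E'
from h import *
x,y=bx(22,-33);print(x,y)
plan([(597,-302,150,None),(x,y,150,90.8),(x,y,50,90.8)])
E
```

```text
566.7586074793965 -36.48961532484584
t 33.3 pos [ 597.9 -303.3   28.6] jaw -85.7 q6 0.91 q1 -0.58 open 11.2 F [-1.   1.3  5. ]
  [[-0.6,-1.2,-121.4],0.0]   dist 121  q1new~-0.47
  [[-11.0,-268.2,-121.7],3.5]   dist 295  q1new~-0.06
  [[-11.1,-268.3,-21.7],3.5]   dist 269  q1new~-0.06
```

Call:
{"op": "apply_moves", "data": {
  "rows": [
    [[0,0,-30],0],
    [[0,0,-70],0],
    [[0,0,-110],0],
    [[0,0,-122],0],
    [[-2,-40,-122],3.5],
    [[-3,-80,-122],3.5],
    [[-5,-120,-122],3.5],
    [[-6,-160,-122],3.5],
    [[-8,-200,-122],3.5],
    [[-9,-240,-122],3.5],
    [[-10.5,-268,-122],3.5],
    [[-10.5,-268,-122],3.5],
    [[-10.5,-268,-90],3.5],
    [[-10.5,-268,-60],3.5],
    [[-10.5,-268,-60],3.5],
    [[-10.5,-268,-60],3.5]
  ]
}}

```text
time_s: 34.9
ee_pos: [0.5666, -0.037, 0.087]
tool_rot: [-3.141, -0.02, 0.002]
ft_force: [0.9, -0.0, -1.1]
opening: 0.0112
```

```bash
python3 - <<'E'
from h import *
x,y=bx(22,-33)
plan([(x,y,34,90.8)])
s=cam("side")
cv2.imwrite("pics/n1.png",cv2.resize(s["color"][100:250,150:310],None,fx=4,fy=4,interpolation=cv2.INTER_CUBIC))
E
```

```text
t 34.9 pos [566.6 -37.   87. ] jaw -89.3 q6 1.36 q1 -0.20 open 11.2 F [ 0.9 -0.  -1.1]
  [[0.2,-0.5,53.0],-0.1]   dist 53  q1new~-0.06
```

View pics/n1.png

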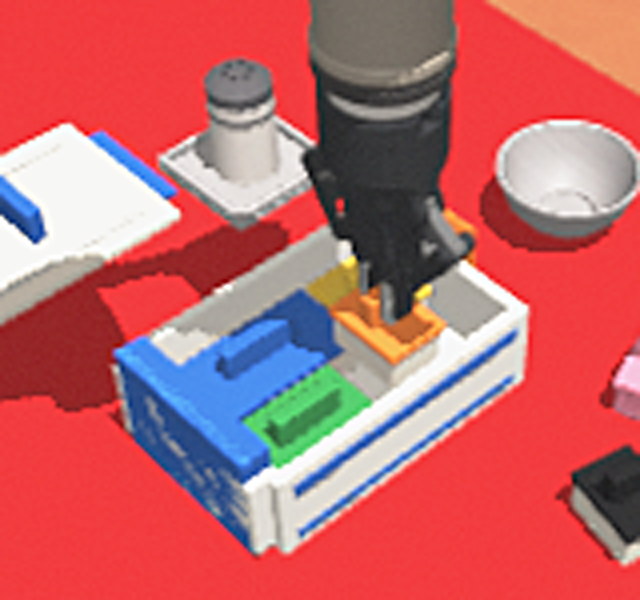

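Call:
{"op": "apply_moves", "data": {
  "rows": [
    [[0,0,20],0],
    [[0,0,36],0],
    [[0,0,46],0],
    [[0,0,51],0],
    [[0,0,53],0],
    [[0,0,54],0]
  ]
}}

```text
time_s: 35.55
ee_pos: [0.5673, -0.0366, 0.0346]
tool_rot: [3.141, 0.021, 0.002]
ft_force: [-4.4, 0.3, 8.7]
opening: 0.0109
```

Call:
{"op": "apply_moves", "data": {
  "rows": [
    [[0,0,0],0],
    [[0,0,0],0],
    [[0,0,0],0],
    [[0,0,-30],0],
    [[0,0,-70],0],
    [[0,0,-110],0],
    [[0,0,-110],0],
    [[0,0,-110],0]
  ],
  "claw": 165
}}

```text
time_s: 36.35
ee_pos: [0.5673, -0.0366, 0.1444]
tool_rot: [3.141, 0.021, 0.004]
ft_force: [-0.8, -0.3, -0.3]
opening: 0.0302
```

```bash
python3 - <<'E'
from h import *
t=cam("top");s=cam("side")
for col,u in(("black",(287,178)),):
    k=min(blobs(t,col,150),key=lambda k:np.hypot(*(k[:,0].mean(0)-u)));print(col,rect(t,k,.034))
plan([(612.5,-205.5,140,79.1),(612.5,-205.5,60,79.1),(612.5,-205.5,26,79.1)])
cv2.imwrite("pics/o1.png",cv2.resize(s["color"][100:250,150:330],None,fx=4,fy=4,interpolation=cv2.INTER_CUBIC))
E
```

```text
black [ 611.5 -204.    61.9   46.2   79.1]
t 36.5 pos [566.1 -36.4 142.3] jaw -89.2 q6 1.36 q1 -0.20 open 29.8 F [ 0.1  0.5 -0.9]
  [[44.1,169.7,2.2],11.7]   dist 175  q1new~-0.32
  [[44.3,169.8,82.2],11.7]   dist 194  q1new~-0.32
  [[44.4,169.8,116.2],11.7]   dist 210  q1new~-0.32
```

View pics/o1.png

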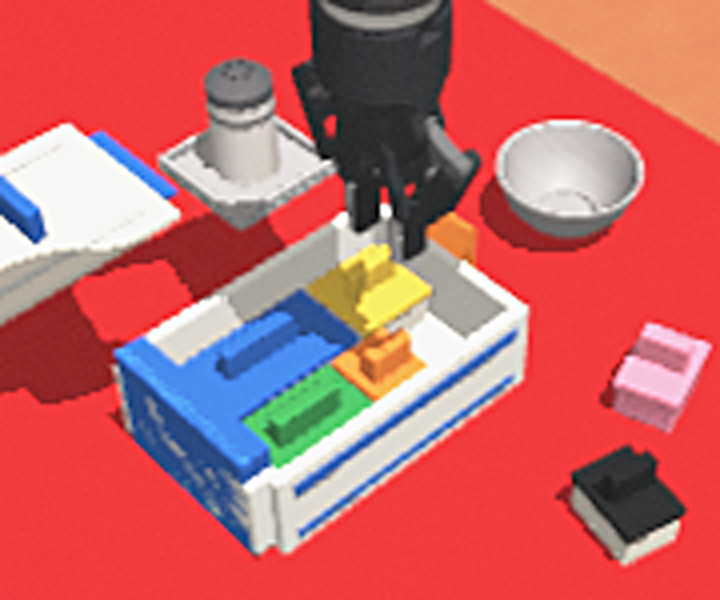

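Four tubs are in and flat. The black tub (crop (628,500)) has a white body; the pink one (crop (660,375)) is the decoy. Black is next.

Call:
{"op": "apply_moves", "data": {
  "rows": [
    [[45,169.5,0],11.7],
    [[45,169.5,0],11.7],
    [[45,169.5,0],11.7],
    [[45,169.5,0],11.7],
    [[45,169.5,0],11.7],
    [[45,169.5,40],11.7],
    [[45,169.5,82],11.7],
    [[45,169.5,82],11.7],
    [[45,169.5,82],11.7]
  ],
  "claw": 130
}}

```text
time_s: 37.35
ee_pos: [0.6136, -0.2044, 0.0608]
tool_rot: [-3.126, 0.298, 0.004]
ft_force: [0.4, -0.1, 1.5]
opening: 0.0419
```

```bash
python3 - <<'E'
from h import *
plan([(612.5,-205.5,26,79.1)])
s=cam("side")
cv2.imwrite("pics/p1.png",cv2.resize(s["color"][140:290,230:390],None,fx=3.7,fy=3.7,interpolation=cv2.INTER_CUBIC))
E
```

```text
t 37.4 pos [ 613.6 -204.4   60.8] jaw -100.9 q6 1.32 q1 -0.44 open 41.9 F [ 0.4 -0.1  1.5]
  [[-0.8,1.3,34.8],0.0]   dist 35  q1new~-0.32
```

View pics/p1.png

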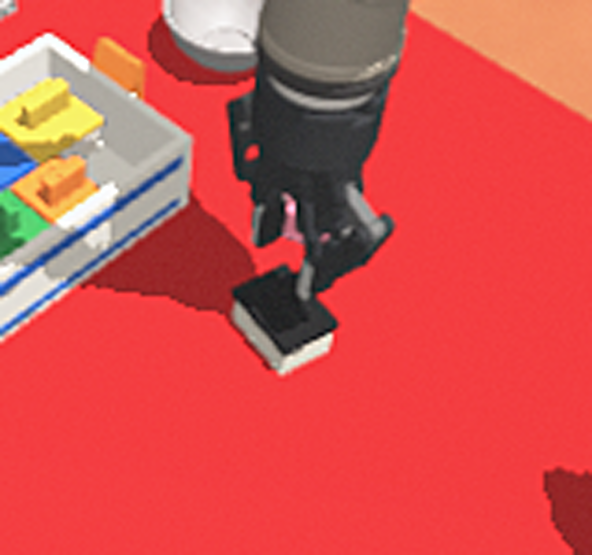

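Call:
{"op": "apply_moves", "data": {
  "rows": [
    [[-1,1,15],0],
    [[-1,1,34],0],
    [[-1,1,34],0],
    [[-1,1,34],0]
  ]
}}

```text
time_s: 37.8
ee_pos: [0.614, -0.2064, 0.0294]
tool_rot: [3.127, -0.299, 0.004]
ft_force: [0.5, 1.0, 1.1]
opening: 0.0418
```

Call:
{"op": "apply_moves", "data": {
  "rows": [
    [[0,0,0],0],
    [[0,0,0],0],
    [[0,0,0],0],
    [[0,0,0],0],
    [[0,0,0],0],
    [[0,0,0],0]
  ],
  "claw": 255
}}

```text
time_s: 38.4
ee_pos: [0.6137, -0.2067, 0.0288]
tool_rot: [3.127, -0.299, 0.004]
ft_force: [-0.9, -1.2, 6.3]
opening: 0.0107
```

```bash
python3 - <<'E'
from h import *
x,y=bx(71.75,-33);print(x,y)
plan([(612,-205,150,None),(x,y,150,90.8),(x,y,50,90.8)])
E
```

```text
616.5037580488594 -35.79499685297337
t 38.4 pos [ 613.7 -206.7   28.8] jaw -100.9 q6 1.32 q1 -0.44 open 10.7 F [-0.9 -1.2  6.3]
  [[-1.7,-1.2,-121.2],0.0]   dist 121  q1new~-0.32
  [[-29.4,-168.2,-121.3],-11.7]   dist 210  q1new~-0.06
  [[-29.7,-168.3,-21.3],-11.7]   dist 172  q1new~-0.06
```

Call:
{"op": "apply_moves", "data": {
  "rows": [
    [[0,0,-30],0],
    [[0,0,-70],0],
    [[0,0,-110],0],
    [[0,0,-122],0],
    [[-7,-40,-122],-11.7],
    [[-14,-80,-122],-11.7],
    [[-21,-120,-122],-11.7],
    [[-27,-155,-122],-11.7],
    [[-28.5,-168,-122],-11.7],
    [[-28.5,-168,-122],-11.7],
    [[-28.5,-168,-90],-11.7],
    [[-28.5,-168,-60],-11.7],
    [[-28.5,-168,-60],-11.7],
    [[-28.5,-168,-60],-11.7]
  ]
}}

```text
time_s: 39.8
ee_pos: [0.6167, -0.0372, 0.0872]
tool_rot: [3.141, 0.019, -0.002]
ft_force: [0.8, 0.6, -1.7]
opening: 0.0111
```

```bash
python3 - <<'E'
from h import *
x,y=bx(71.75,-33)
plan([(x,y,34,90.8)])
s=cam("side");t=cam("top")
cv2.imwrite("pics/q1.png",cv2.resize(s["color"][100:250,150:310],None,fx=4,fy=4,interpolation=cv2.INTER_CUBIC))
cv2.imwrite("pics/q2.png",cv2.resize(t["color"][155:250,180:260],None,fx=6,fy=6,interpolation=cv2.INTER_CUBIC))
E
```

```text
t 39.8 pos [616.7 -37.2  87.2] jaw -89.3 q6 1.37 q1 -0.18 open 11.1 F [ 0.8  0.6 -1.7]
  [[-0.1,-1.4,53.2],-0.1]   dist 53  q1new~-0.06
```

View pics/q1.png

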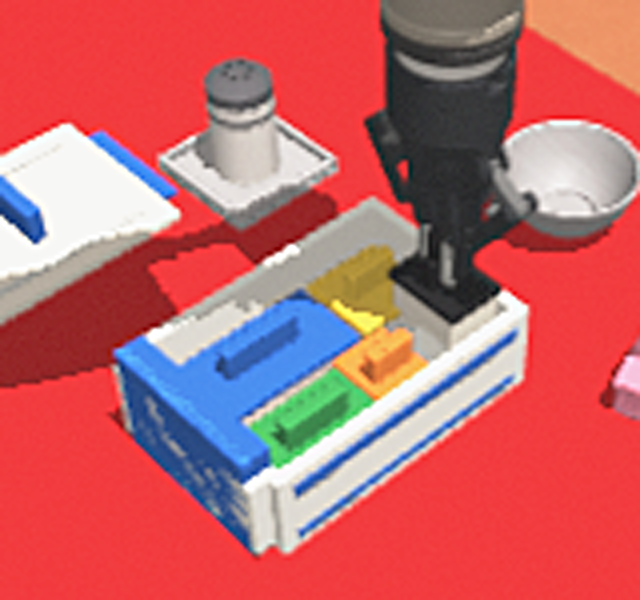

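View pics/q2.png

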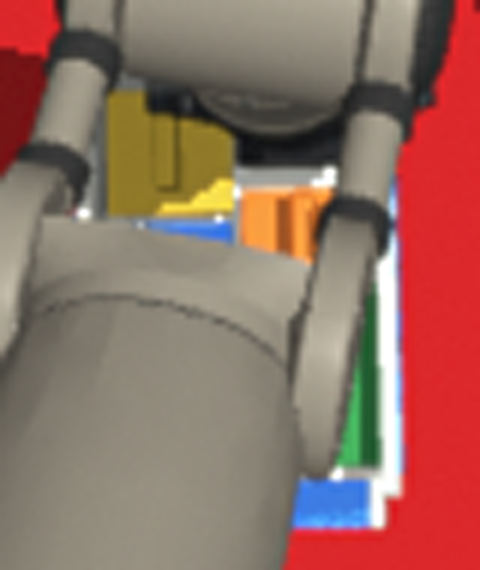

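```bash
python3 - <<'E'
from h import *
t=cam("top");T=lambda U:(np.array(U)+.5)/6-.5+np.array((180,155))
print(onz(t,T([(270,187)]),.04)*1000)
E
```

```text
[[590.11077951 -18.45962058  40.        ]]
```

Orange's rear edge is at x=590, as planned, and black's front edge comes at about 592.5. Lowering with a +0.8 mm nudge rearward.

Call:
{"op": "apply_moves", "data": {
  "rows": [
    [[0.8,0,20],0],
    [[0.8,0,36],0],
    [[0.8,0,46],0],
    [[0.8,0,51],0],
    [[0.8,0,53],0],
    [[0.8,0,54],0]
  ]
}}

```text
time_s: 40.55
ee_pos: [0.6179, -0.0361, 0.0348]
tool_rot: [3.141, 0.021, 0.001]
ft_force: [-4.7, -0.3, 8.7]
opening: 0.011
```

Call:
{"op": "apply_moves", "data": {
  "rows": [
    [[0,0,0],0],
    [[0,0,0],0],
    [[0,0,0],0],
    [[0,0,-30],0],
    [[0,0,-70],0],
    [[0,0,-110],0],
    [[0,0,-110],0],
    [[0,0,-110],0]
  ],
  "claw": 165
}}

```text
time_s: 41.35
ee_pos: [0.6182, -0.0359, 0.1445]
tool_rot: [3.141, 0.021, 0.004]
ft_force: [-0.7, -0.6, -0.5]
opening: 0.03
```

```bash
python3 - <<'E'
from h import *
plan([(479,284,143,91.5),(479,284,70,91.5)],turn=True)
E
```

```text
t 41.4 pos [618.2 -35.9 144.5] jaw -89.2 q6 1.38 q1 -0.18 open 30.0 F [-0.7 -0.6 -0.5]
  [[-134.8,-321.7,1.0],-180.7]   dist 349  q1new~0.54
  [[-135.0,-321.7,74.0],-180.7]   dist 357  q1new~0.54
```

All tubs are in. Now the lid. The tool can't be tilted, so I'll grip the rib by its two ends (60 mm, jaws along the lid's y) so the lid can pivot in the pads. Then I'll tip it to a slope against the box's side wall.

Call:
{"op": "apply_moves", "data": {
  "rows": [
    [[-135,-322,0],-180],
    [[-135,-322,0],-180],
    [[-135,-322,0],-180],
    [[-135,-322,0],-180],
    [[-135,-322,0],-180],
    [[-135,-322,0],-180],
    [[-135,-322,0],-180],
    [[-135,-322,0],-180],
    [[-135,-322,0],-180],
    [[-135,-322,0],-180],
    [[-135,-322,0],-180],
    [[-135,-322,0],-180],
    [[-135,-322,0],-180],
    [[-135,-322,0],-180],
    [[-135,-322,0],-180],
    [[-135,-322,0],-180],
    [[-135,-322,0],-180],
    [[-135,-322,0],-180],
    [[-135,-322,0],-180],
    [[-135,-322,0],-180]
  ],
  "claw": 0
}}

```text
time_s: 43.35
ee_pos: [0.4774, 0.2839, 0.1416]
tool_rot: [-0.191, -3.133, 0.002]
ft_force: [0.3, 0.1, -0.0]
opening: 0.0854
```

```bash
python3 - <<'E'
from h import *
plan([(479,284,143,91.5),(479,284,50,91.5)])
t=cam("top");s=cam("side")
cv2.imwrite("pics/r1.png",cv2.resize(t["color"][140:270,90:270],None,fx=4.2,fy=4.2,interpolation=cv2.INTER_CUBIC))
cv2.imwrite("pics/r2.png",cv2.resize(s["color"][60:250,80:310],None,fx=3,fy=3,interpolation=cv2.INTER_CUBIC))
# lid rib in side view
for c,n in((t,"t"),(s,"s")):
  for k in blobs(c,"blue",40):
    u=k[:,0].mean(0)
    if u[0]<185 and u[1]<260: print(n,u,cv2.contourArea(k),rect(c,k,.037))
E
```

```text
t 43.4 pos [477.4 283.9 141.6] jaw 83.0 q6 -1.05 q1 0.40 open 85.4 F [ 0.3  0.1 -0. ]
  [[-1.6,0.3,-1.4],-8.5]   dist 2  q1new~0.54
  [[-1.9,0.4,91.6],-8.5]   dist 92  q1new~0.54
t [124.22535211 190.73239437] 117.5 [578.  278.2  97.2  16.6 -88.4]
s [153.    151.075] 98.0 [473.9 267.2  86.3  24.8  88.3]
s [183.24390244 141.04878049] 54.5 [564.9 247.8  98.3  13.3 -88.8]
```

View pics/r1.png

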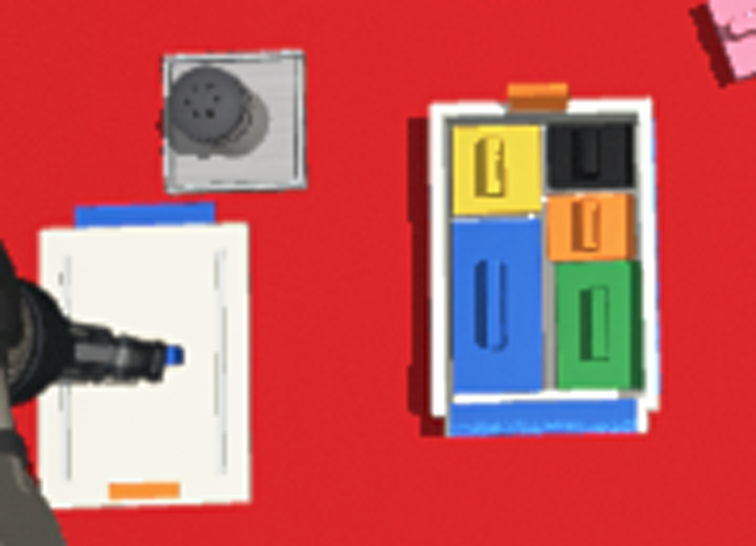

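View pics/r2.png

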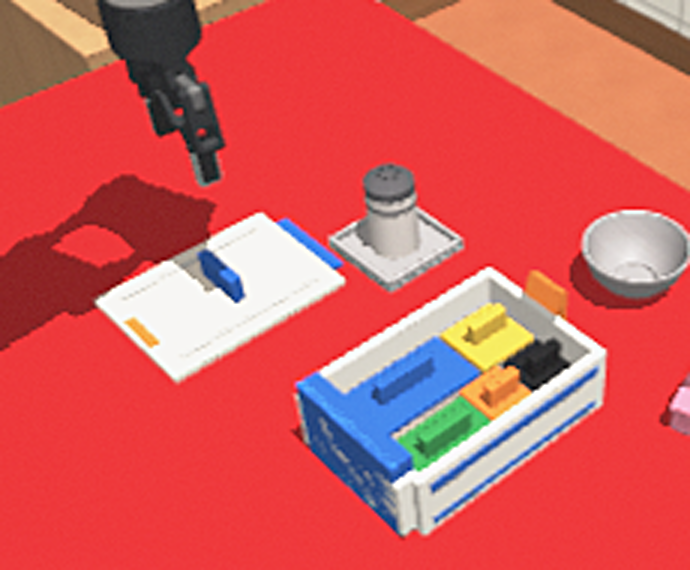

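The packing looks right: all five tubs flat, no overlaps. The shaker is upright on the tray. Lining up on the lid rib (top crop (172,355) behind the finger) and descending with the jaws open.

Call:
{"op": "apply_moves", "data": {
  "rows": [
    [[-1,0,0],-8.5],
    [[-1,0,0],-8.5],
    [[-1,0,45],-8.5],
    [[-1,0,90],-8.5],
    [[-1,0,110],-8.5],
    [[-1,0,110],-8.5],
    [[-1,0,110],-8.5]
  ],
  "force": 30
}}

```text
time_s: 44.15
ee_pos: [0.4795, 0.2843, 0.0336]
tool_rot: [0.026, -3.141, 0.0]
ft_force: [0.0, 0.6, 0.5]
opening: 0.0854
```

```bash
python3 - <<'E'
from h import *
plan([(479,284,-4,91.5)])
t=cam("top");s=cam("side")
cv2.imwrite("pics/s1.png",cv2.resize(t["color"][180:270,90:180],None,fx=6,fy=6,interpolation=cv2.INTER_CUBIC))
cv2.imwrite("pics/s2.png",cv2.resize(s["color"][100:200,100:220],None,fx=5.5,fy=5.5,interpolation=cv2.INTER_CUBIC))
E
```

```text
t 44.1 pos [479.5 284.3  33.6] jaw 91.0 q6 -1.19 q1 0.40 open 85.4 F [0.  0.6 0.5]
  [[0.5,-0.3,37.6],-0.5]   dist 38  q1new~0.54
```

View pics/s1.png

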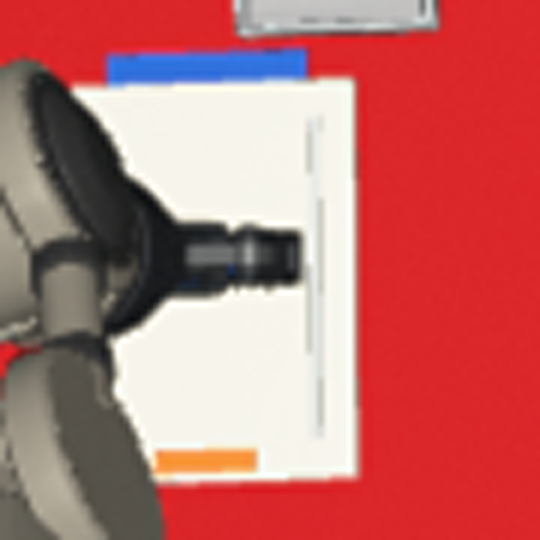

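View pics/s2.png

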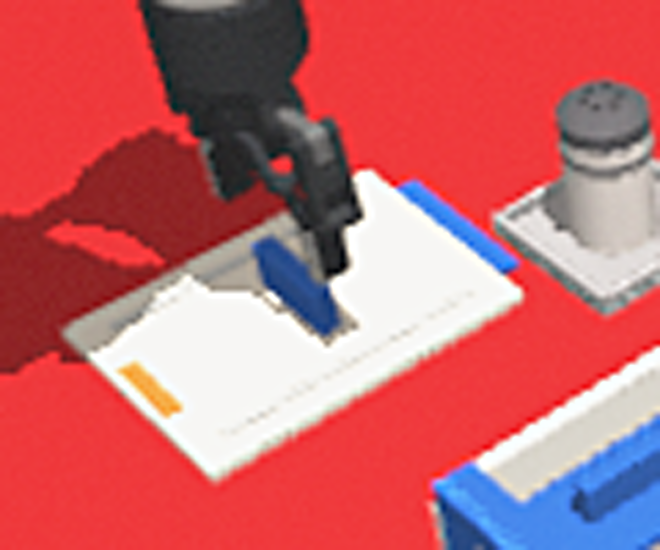

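The near finger at crop (335,275) is directly above the spot just outside the rib's near end (335,325). Descending.

Call:
{"op": "apply_moves", "data": {
  "rows": [
    [[0,0,15],-0.5],
    [[0,0,28],-0.5],
    [[0,0,37],-0.5],
    [[0,0,37],-0.5],
    [[0,0,37],-0.5]
  ]
}}

```text
time_s: 44.75
ee_pos: [0.4794, 0.2843, -0.0034]
tool_rot: [-0.045, 3.141, 0.0]
ft_force: [0.5, -0.2, 0.1]
opening: 0.0853
```

Call:
{"op": "apply_moves", "data": {
  "rows": [
    [[0,0,0],0],
    [[0,0,0],0],
    [[0,0,0],0],
    [[0,0,0],0],
    [[0,0,0],0],
    [[0,0,0],0]
  ],
  "claw": 255
}}

```text
time_s: 45.35
ee_pos: [0.4797, 0.2844, -0.0029]
tool_rot: [-0.045, 3.14, 0.001]
ft_force: [-0.8, -0.3, 4.3]
opening: 0.0591
```

```bash
python3 - <<'E'
from h import *
plan([])
t=cam("top");s=cam("side")
cv2.imwrite("pics/t2.png",cv2.resize(s["color"][100:200,100:220],None,fx=5.5,fy=5.5,interpolation=cv2.INTER_CUBIC))
E
```

```text
t 45.4 pos [479.7 284.4  -2.9] jaw 91.7 q6 -1.20 q1 0.40 open 59.1 F [-0.8 -0.3  4.3]
```

View pics/t2.png

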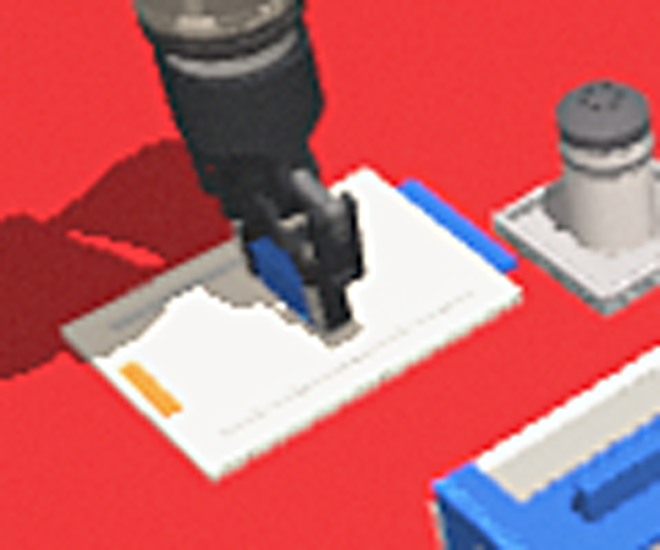

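The rib is gripped at its ends (opening 59 mm). Lifting, then carrying the lid to the right side of the box and turning 90° so its rear points at the box wall.

Call:
{"op": "apply_moves", "data": {
  "rows": [
    [[0,0,-25],0],
    [[0,0,-60],0],
    [[0,0,-100],0],
    [[0,0,-140],0],
    [[0,0,-160],0],
    [[0,0,-160],0],
    [[0,0,-160],0]
  ]
}}

```text
time_s: 46.15
ee_pos: [0.4786, 0.2839, 0.1553]
tool_rot: [0.045, -3.14, 0.001]
ft_force: [-0.5, 0.0, -3.3]
opening: 0.0595
```

```bash
python3 - <<'E'
from h import *
plan([(545,-142,157,.8)],turn=True)
t=cam("top");s=cam("side")
cv2.imwrite("pics/u2.png",cv2.resize(s["color"][50:200,80:240],None,fx=4,fy=4,interpolation=cv2.INTER_CUBIC))
E
```

```text
t 46.1 pos [478.6 283.9 155.3] jaw 91.7 q6 -1.20 q1 0.40 open 59.5 F [-0.5  0.  -3.3]
  [[-54.0,-427.7,-1.6],90.9]   dist 431  q1new~-0.25
```

View pics/u2.png

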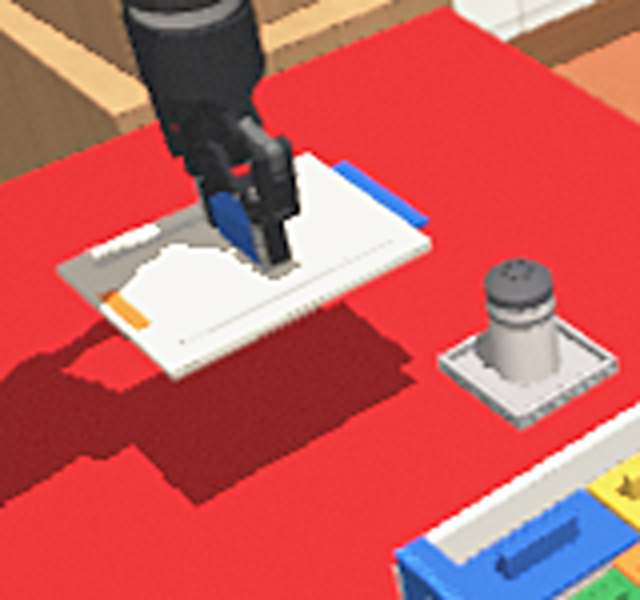

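The lid is held level. Carrying it across.

Call:
{"op": "apply_moves", "data": {
  "rows": [
    [[-5,-36,0],7.5],
    [[-9,-72,0],15],
    [[-14,-107,0],22.5],
    [[-18,-143,0],30],
    [[-23,-178,0],38],
    [[-27,-214,0],45.5],
    [[-32,-250,0],53],
    [[-36,-285,0],60.5],
    [[-41,-321,0],68],
    [[-45,-357,0],76],
    [[-50,-393,0],83.5],
    [[-54,-428,0],91],
    [[-54,-428,0],91],
    [[-54,-428,0],91],
    [[-54,-428,0],91],
    [[-54,-428,40],91],
    [[-54,-428,75],91],
    [[-54,-428,75],91],
    [[-54,-428,75],91]
  ]
}}

```text
time_s: 48.15
ee_pos: [0.5456, -0.1411, 0.0816]
tool_rot: [-2.206, -2.235, 0.0]
ft_force: [0.3, -0.7, -1.9]
opening: 0.0596
```

```bash
python3 - <<'E'
from h import *
plan([(545,-142,68,.8)])
t=cam("top");s=cam("side")
cv2.imwrite("pics/v1.png",cv2.resize(t["color"][140:270,170:320],None,fx=4.5,fy=4.5,interpolation=cv2.INTER_CUBIC))
cv2.imwrite("pics/v2.png",cv2.resize(s["color"][110:310,170:370],None,fx=3,fy=3,interpolation=cv2.INTER_CUBIC))
E
```

```text
t 48.1 pos [ 545.6 -141.1   81.6] jaw 0.8 q6 -0.40 q1 -0.39 open 59.6 F [ 0.3 -0.7 -1.9]
  [[-0.9,-0.6,13.6],-0.0]   dist 14  q1new~-0.25
```

View pics/v1.png

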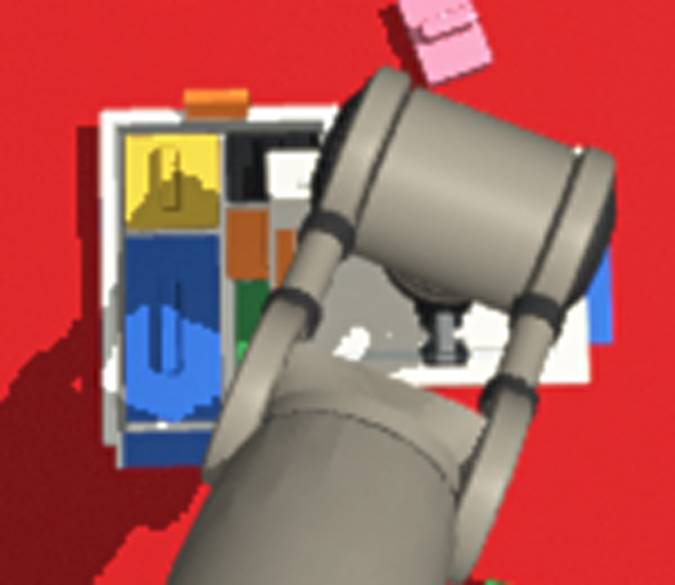

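View pics/v2.png

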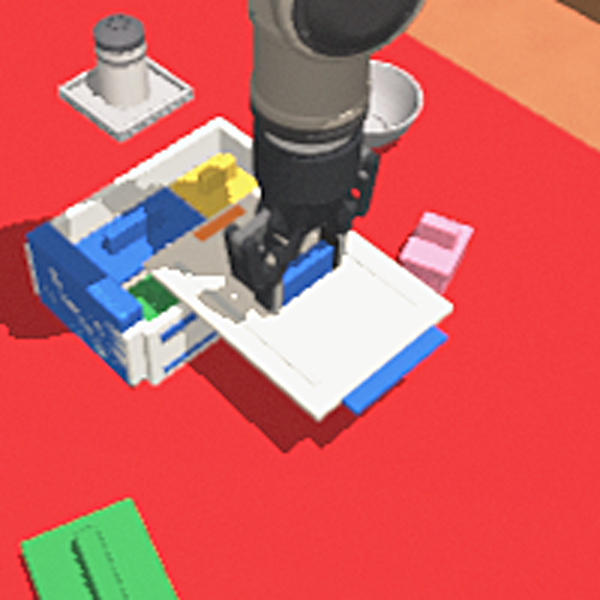

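The lid's rear (orange strip) overhangs the right wall with the lip pointing away. Lowering gently so the wall tilts the lid in the grip.

Call:
{"op": "apply_moves", "data": {
  "rows": [
    [[0,0,8],0],
    [[0,0,13],0],
    [[0,0,16],0],
    [[0,0,19],0],
    [[0,0,19],0]
  ]
}}

```text
time_s: 48.75
ee_pos: [0.5462, -0.143, 0.0629]
tool_rot: [2.208, 2.232, 0.0]
ft_force: [-0.3, -4.7, 2.9]
opening: 0.0594
```

Call:
{"op": "apply_moves", "data": {
  "rows": [
    [[0,0,2],0],
    [[0,0,4],0],
    [[0,0,4],0]
  ]
}}

```text
time_s: 49.05
ee_pos: [0.5465, -0.143, 0.059]
tool_rot: [2.207, 2.232, 0.001]
ft_force: [-0.5, -5.9, 5.0]
opening: 0.0593
```

Call:
{"op": "apply_moves", "data": {
  "rows": [
    [[0,0,2],0],
    [[0,0,4],0],
    [[0,0,4],0]
  ]
}}

```text
time_s: 49.35
ee_pos: [0.5467, -0.1432, 0.0551]
tool_rot: [2.207, 2.232, 0.001]
ft_force: [0.4, -6.3, 4.2]
opening: 0.0594
```

```bash
python3 - <<'E'
from h import *
plan([])
t=cam("top");s=cam("side")
cv2.imwrite("pics/w1.png",cv2.resize(t["color"][140:270,170:320],None,fx=4.5,fy=4.5,interpolation=cv2.INTER_CUBIC))
cv2.imwrite("pics/w2.png",cv2.resize(s["color"][110:310,170:370],None,fx=3,fy=3,interpolation=cv2.INTER_CUBIC))
E
```

```text
t 49.4 pos [ 546.7 -143.2   55.1] jaw 0.6 q6 -0.40 q1 -0.39 open 59.4 F [ 0.4 -6.3  4.2]
```

View pics/w2.png

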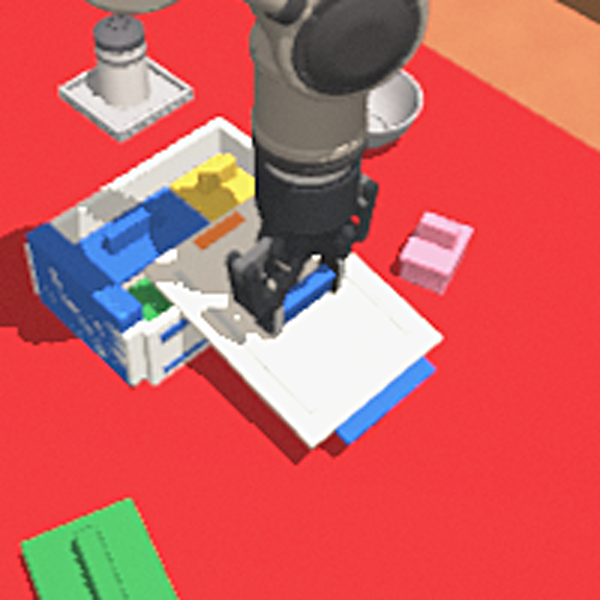

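The lid is now sloped: its lip dropped from crop (400,370) to (390,400) and the orange strip rose. I'll add 2 mm, lift clear and measure the slope.

Call:
{"op": "apply_moves", "data": {
  "rows": [
    [[0,0,2],0],
    [[0,0,2],0],
    [[0,0,-20],0],
    [[0,0,-60],0],
    [[0,0,-100],0],
    [[0,0,-110],0],
    [[0,0,-110],0],
    [[0,0,-110],0]
  ]
}}

```text
time_s: 50.25
ee_pos: [0.5446, -0.1414, 0.1625]
tool_rot: [-2.206, -2.232, 0.001]
ft_force: [0.7, 0.2, -3.2]
opening: 0.0592
```

```bash
python3 - <<'E'
from h import *
plan([(570,-4,160,-89.2)],turn=True)
t=cam("top");s=cam("side")
cv2.imwrite("pics/x1.png",cv2.resize(t["color"][150:270,190:320],None,fx=5,fy=5,interpolation=cv2.INTER_CUBIC))
cv2.imwrite("pics/x2.png",cv2.resize(s["color"][90:290,200:370],None,fx=3,fy=3,interpolation=cv2.INTER_CUBIC))
E
```

```text
t 50.2 pos [ 544.6 -141.4  162.5] jaw 0.7 q6 -0.40 q1 -0.39 open 59.2 F [ 0.7  0.2 -3.2]
  [[137.1,27.0,2.7],89.9]   dist 140  q1new~-0.01
```

View pics/x1.png

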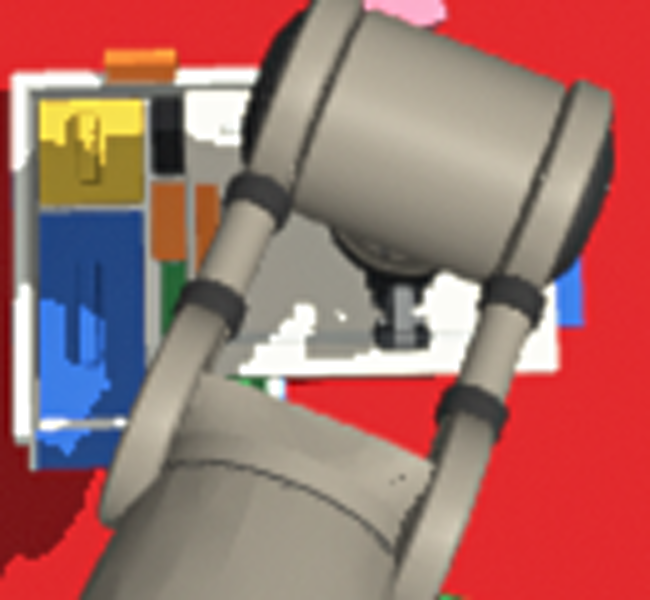

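View pics/x2.png

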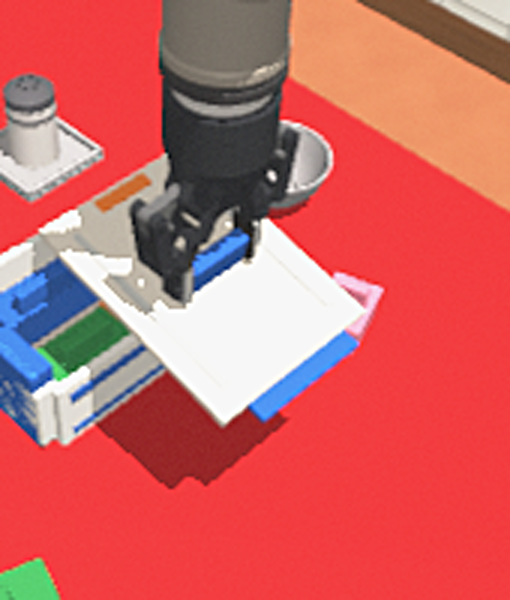

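Call:
{"op": "apply_moves", "data": {
  "rows": [
    [[12,3,0],7.5],
    [[24,5,0],15],
    [[35,8,0],22.5],
    [[47,11,0],30],
    [[58,14,0],37.5],
    [[70,16,0],45],
    [[82,19,0],52.5],
    [[94,22,0],60],
    [[105,24,0],67.5],
    [[117,27,0],75],
    [[128,30,0],82.5],
    [[137,32,0],90],
    [[137,32,0],90],
    [[137,32,0],90],
    [[137,32,0],90]
  ]
}}

```text
time_s: 51.85
ee_pos: [0.5757, -0.0051, 0.1637]
tool_rot: [-3.141, -0.022, 0.002]
ft_force: [-0.3, -0.2, -2.5]
opening: 0.0596
```

```bash
python3 - <<'E'
from h import *
plan([])
t=cam("top");s=cam("side")
cv2.imwrite("pics/y1.png",cv2.resize(t["color"][130:260,170:270],None,fx=6,fy=4.6,interpolation=cv2.INTER_CUBIC))
cv2.imwrite("pics/y2.png",cv2.resize(s["color"][70:240,160:320],None,fx=4.5,fy=3.5,interpolation=cv2.INTER_CUBIC))
E
```

```text
t 51.9 pos [575.7  -5.1 163.7] jaw -89.2 q6 1.42 q1 -0.14 open 59.6 F [-0.3 -0.2 -2.5]
```

View pics/y1.png

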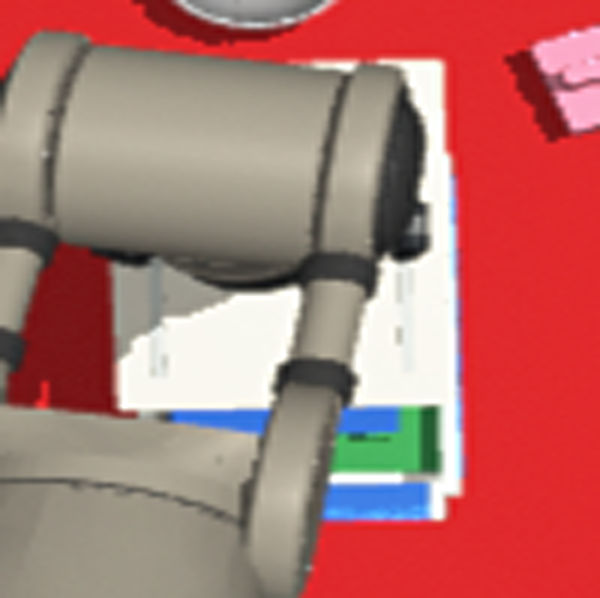

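View pics/y2.png

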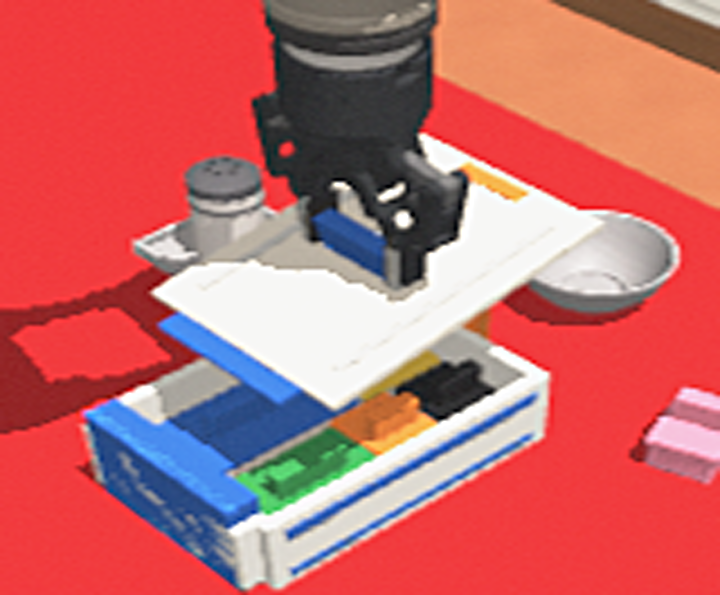

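```bash
python3 - <<'E'
from h import *
t=cam("top");s=cam("side")
T=lambda u,v:[((u+.5)/6-.5+170,(v+.5)/4.6-.5+130)]
S=lambda u,v:[((u+.5)/4.5-.5+160,(v+.5)/3.5-.5+70)]
P={}
for n,a,b in(("rearR",(444,60),(605,225)),("frontL",(117,411),(152,293)),("frontR",(442,404),(338,407)),("lipR",(401,432),(281,404))):
    p,e=tri(t,T(*a),s,S(*b));P[n]=p*1000;print(n,np.round(p*1000,1),round(e*1000,1))
d=P["rearR"]-(P["frontR"]);print("slope",np.degrees(np.arctan2(d[2],np.hypot(*d[:2]))),np.linalg.norm(d))
m=(P["frontL"]+P["frontR"])/2;print(m)
E
```

```text
rearR [685.6 -78.3 192.7] 3.0
frontL [488.9  69.3 151.5] 3.2
frontR [493.8 -76.7 146.7] 7.9
lipR [475.8 -57.  147.2] 3.4
slope 13.478265131572728 197.2370116840849
[491.30805237  -3.73402774 149.06862449]
```

The lid slope is about 13°, with the lip tip roughly 20 mm below the grip. Moving to just behind the bar, a little high, to compare lip and bar directly.

```bash
python3 - <<'E'
from h import *
plan([(557,-3.8,150,-89.4),(557,-3.8,103,-89.4)])
E
```

```text
t 52.0 pos [576.   -5.1 164.3] jaw -89.3 q6 1.42 q1 -0.14 open 59.4 F [ 0.4  0.6 -2.8]
  [[-19.0,-1.5,14.3],0.1]   dist 24  q1new~-0.01
  [[-19.0,-1.5,61.3],0.1]   dist 64  q1new~-0.01
```

Call:
{"op": "apply_moves", "data": {
  "rows": [
    [[-19,-1.5,15],0],
    [[-19,-1.5,35],0],
    [[-19,-1.5,52],0],
    [[-19,-1.5,61],0],
    [[-19,-1.5,61],0],
    [[-19,-1.5,61],0]
  ]
}}

```text
time_s: 52.65
ee_pos: [0.5576, -0.0036, 0.1039]
tool_rot: [3.141, 0.018, 0.001]
ft_force: [-0.4, 0.3, -2.8]
opening: 0.0598
```

```bash
python3 - <<'E'
from h import *
plan([])
t=cam("top");s=cam("side")
cv2.imwrite("pics/z1.png",cv2.resize(t["color"][195:260,180:260],None,fx=8,fy=8,interpolation=cv2.INTER_CUBIC))
cv2.imwrite("pics/z2.png",cv2.resize(s["color"][150:250,170:270],None,fx=6,fy=6,interpolation=cv2.INTER_CUBIC))
E
```

```text
t 52.6 pos [557.6  -3.6 103.9] jaw -89.3 q6 1.42 q1 -0.14 open 59.8 F [-0.4  0.3 -2.8]
```

View pics/z1.png

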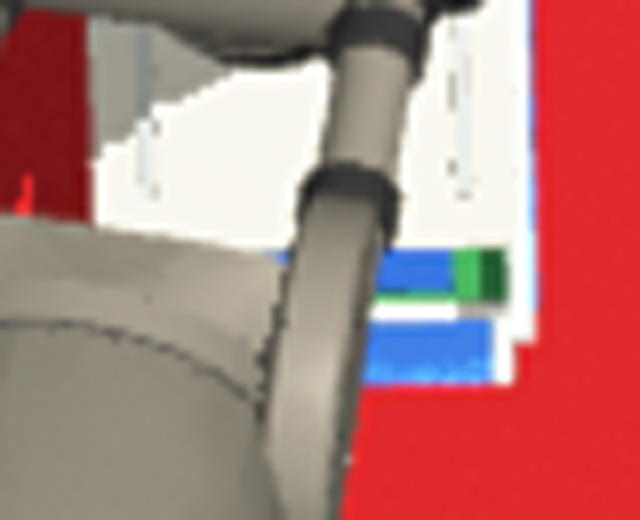

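View pics/z2.png

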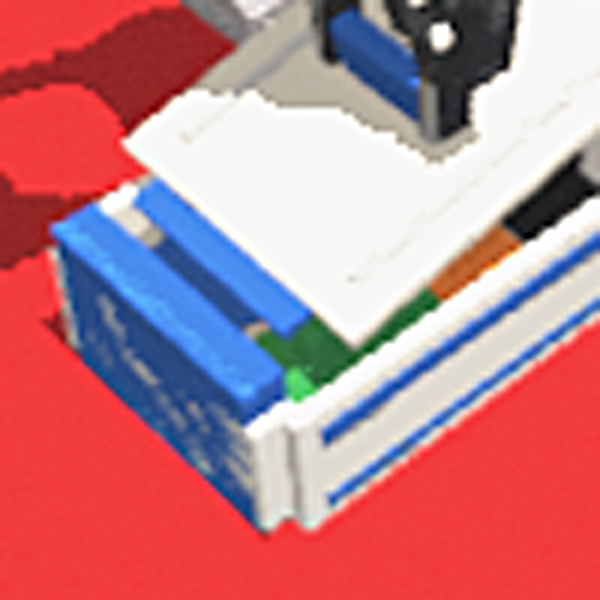

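```bash
python3 - <<'E'
from h import *
t=cam("top");s=cam("side")
T=lambda u,v:[((u+.5)/8-.5+180,(v+.5)/8-.5+195)]
S=lambda u,v:[((u+.5)/6-.5+170,(v+.5)/6-.5+150)]
print("lip tip top R",onz(t,T(454,294),.089)*1000)
print("bar rear R",onz(t,T(493,318),.088)*1000)
print("plate R edge",onz(t,T(508,250),.097)*1000,"L",onz(t,T(90,200),.11)*1000)
p,e=tri(t,T(454,294),s,S(290,336));print("tri lipR (lower)",p*1000,e*1000)
p,e=tri(t,T(493,318),s,S(286,370));print("tri bar rearR top",p*1000,e*1000)
# right boundaries from color masks
hsv=cv2.cvtColor(t["color"],cv2.COLOR_BGR2HSV)
print([ (r,np.round(hsv[r,232:246,0]).tolist()) for r in (228,229,230,231,232,233,236,238)])
E
```

```text
lip tip top R [[454.89374903 -53.86523646  89.        ]]
bar rear R [[446.41397009 -67.46264634  88.        ]]
plate R edge [[469.8489012  -73.01296454  97.        ]] L [[487.87276702  71.03524368 110.        ]]
tri lipR (lower) [457.54894687 -55.58187564  87.77624592] 6.320240491160032
tri bar rearR top [447.59334414 -68.19941261  86.64312822] 2.775932387005612
[(228, [109, 109, 109, 109, 94, 68, 66, 67, 67, 68, 67, 64, 0, 0]), (229, [109, 109, 109, 109, 96, 68, 66, 67, 67, 67, 67, 64, 0, 0]), (230, [109, 108, 108, 108, 100, 69, 66, 67, 68, 67, 67, 64, 0, 0]), (231, [92, 92, 82, 80, 74, 66, 67, 67, 67, 67, 67, 64, 0, 0]), (232, [63, 64, 62, 63, 63, 65, 65, 65, 65, 63, 64, 63, 0, 0]), (233, [0, 0, 0, 0, 0, 38, 30, 33, 23, 30, 34, 44, 0, 0]), (236, [108, 108, 108, 108, 108, 108, 108, 108, 109, 107, 30, 30, 90, 90]), (238, [108, 108, 109, 108, 108, 108, 108, 108, 108, 108, 30, 60, 1, 0])]
```

The lip tip is about 9 mm behind the bar, centred in y to within about 1 mm, and roughly 10 mm above insertion height. Lowering 10 mm with a 1 mm shift to the right.

Call:
{"op": "apply_moves", "data": {
  "rows": [
    [[0,0.8,5],0],
    [[0,0.8,10],0],
    [[0,0.8,10],0],
    [[0,0.8,10],0]
  ]
}}

```text
time_s: 53.25
ee_pos: [0.5569, -0.0042, 0.0931]
tool_rot: [-3.141, -0.018, 0.001]
ft_force: [0.2, -0.1, -2.5]
opening: 0.0596
```

```bash
python3 - <<'E'
from h import *
plan([])
s=cam("side")
cv2.imwrite("pics/aa2.png",cv2.resize(s["color"][165:245,170:250],None,fx=7.5,fy=7.5,interpolation=cv2.INTER_CUBIC))
# predicted lip corner, bar corners
G=sense()["ee_pos"]*1000+[0,0,29];th=np.radians(13)
def L(x,y,z): z-=26; return (G+[x*np.cos(th)-z*np.sin(th),y,x*np.sin(th)+z*np.cos(th)])/1000
f=lambda p:np.round((proj(s,p)[0]-[169.5,164.5])*7.5-.5,0)
for n,p in(("lipR top",L(-110,-50,5)),("lipR bot",L(-110,-50,0)),("lipL top",L(-110,50,5)),("plateR top",L(-94,-74,7)),("barR rear top",np.array([*bx(-99,-62),88])/1000),("barR rear bot",np.array([*bx(-99,-62),82])/1000)): print(n,np.round(p*1000,1),f(p))
E
```

```text
t 53.2 pos [556.9  -4.2  93.1] jaw -89.3 q6 1.41 q1 -0.15 open 59.6 F [ 0.2 -0.1 -2.5]
lipR top [454.6 -54.2  77.1] [345. 333.]
lipR bot [455.7 -54.2  72.2] [349. 340.]
lipL top [454.6  45.8  77.1] [160. 162.]
plateR top [469.7 -78.2  82.6] [429. 340.]
barR rear top [446.2 -67.2  88. ] [347. 348.]
barR rear bot [446.2 -67.2  82. ] [349. 360.]
```

View pics/aa2.png

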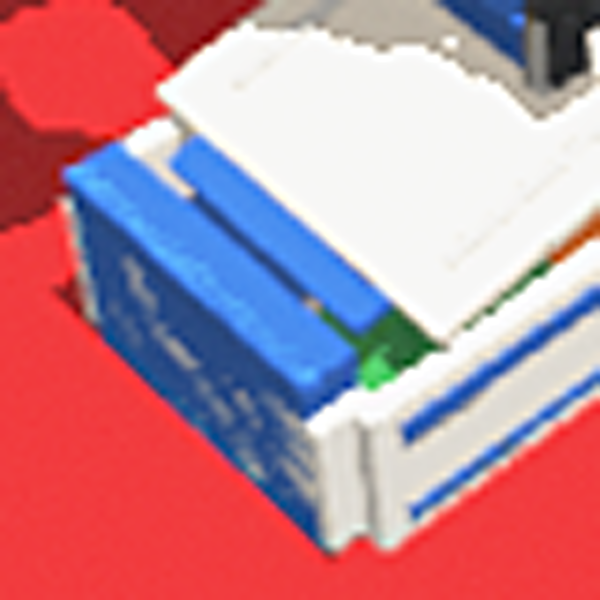

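The lip is just below bar-top level and parallel to the bar. The projections fit within about 2 mm. Sliding forward under the bar in small steps and watching the force.

Call:
{"op": "apply_moves", "data": {
  "rows": [
    [[-3,0,0.7],0],
    [[-6,0,0.7],0],
    [[-9,0,0.7],0],
    [[-11,0,0.7],0],
    [[-11,0,0.7],0]
  ]
}}

```text
time_s: 53.8
ee_pos: [0.5458, -0.0043, 0.0928]
tool_rot: [-3.141, -0.018, 0.0]
ft_force: [0.5, -0.6, -1.9]
opening: 0.0587
```

Call:
{"op": "apply_moves", "data": {
  "rows": [
    [[-2,0,0],0],
    [[-4,0,0],0],
    [[-4,0,0],0]
  ]
}}

```text
time_s: 54.1
ee_pos: [0.5418, -0.0044, 0.0927]
tool_rot: [-3.141, -0.018, 0.0]
ft_force: [-0.2, -0.6, -2.0]
opening: 0.0593
```

```bash
python3 - <<'E'
from h import *
plan([])
s=cam("side")
cv2.imwrite("pics/ab2.png",cv2.resize(s["color"][165:245,170:250],None,fx=7.5,fy=7.5,interpolation=cv2.INTER_CUBIC))
E
```

```text
t 54.1 pos [541.8  -4.4  92.7] jaw -89.3 q6 1.41 q1 -0.15 open 59.3 F [-0.2 -0.6 -2. ]
```

View pics/ab2.png

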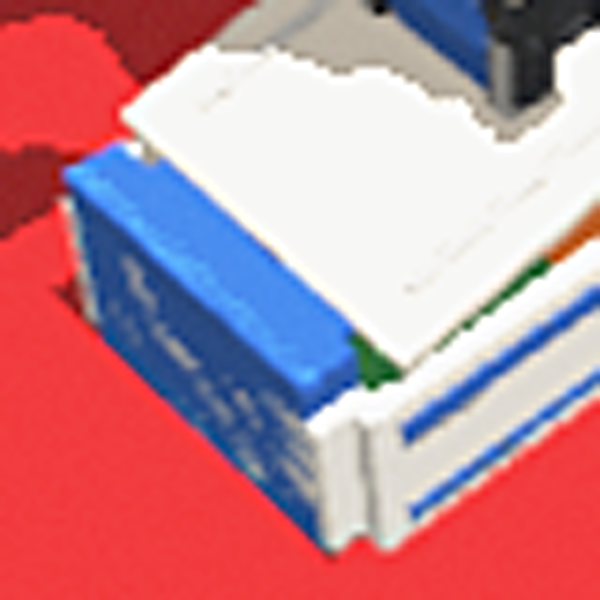

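No contact force, and the lip's front has gone under the bar. Advancing the last few millimetres.

Call:
{"op": "apply_moves", "data": {
  "rows": [
    [[-1.5,0,0],0],
    [[-3,0,0],0],
    [[-3,0,0],0],
    [[-3,0,0],0]
  ]
}}

```text
time_s: 54.55
ee_pos: [0.5391, -0.0044, 0.0927]
tool_rot: [-3.141, -0.018, -0.0]
ft_force: [-0.0, 0.2, -1.4]
opening: 0.0594
```

Call:
{"op": "apply_moves", "data": {
  "rows": [
    [[-1,0,0],0],
    [[-2,0,0],0],
    [[-2,0,0],0]
  ]
}}

```text
time_s: 54.85
ee_pos: [0.5369, -0.0044, 0.0927]
tool_rot: [-3.141, -0.018, 0.0]
ft_force: [-0.8, 0.2, -3.1]
opening: 0.0591
```

```bash
python3 - <<'E'
from h import *
plan([])
s=cam("side");t=cam("top")
cv2.imwrite("pics/ac2.png",cv2.resize(s["color"][110:250,160:320],None,fx=4.9,fy=4.2,interpolation=cv2.INTER_CUBIC))
cv2.imwrite("pics/ac1.png",cv2.resize(t["color"][150:255,180:260],None,fx=6,fy=5.5,interpolation=cv2.INTER_CUBIC))
E
```

```text
t 54.9 pos [536.9  -4.4  92.7] jaw -89.3 q6 1.41 q1 -0.15 open 59.1 F [-0.8  0.2 -3.1]
```

View pics/ac2.png

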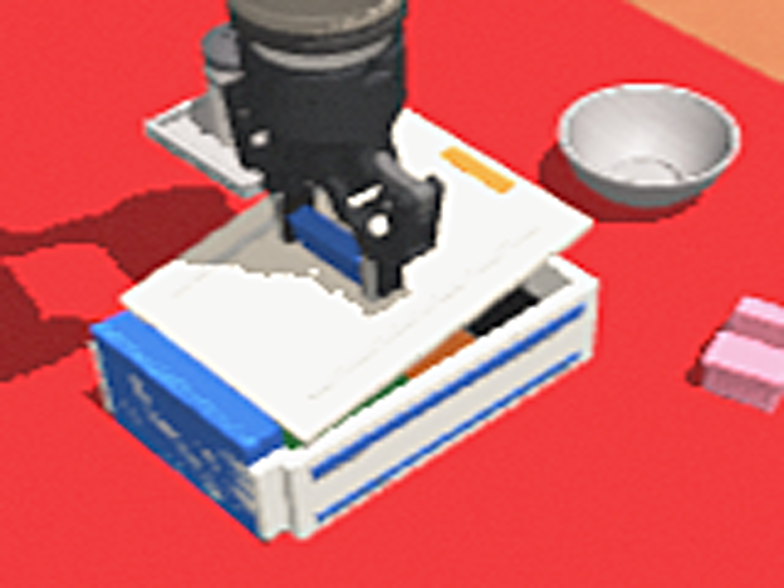

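View pics/ac1.png

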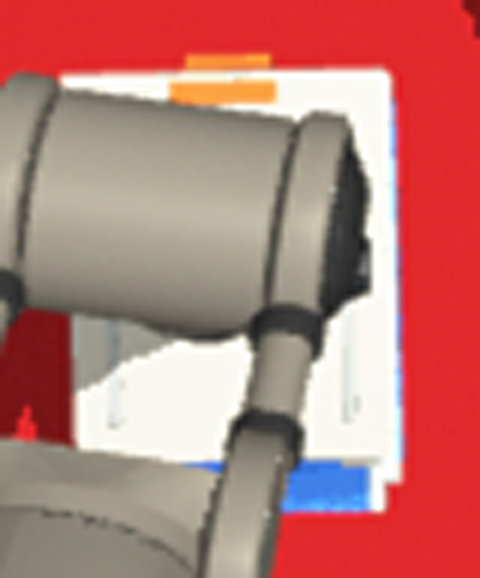

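The lip is fully under the bar (bar at crop (190,390) with the plate close behind) and the rear is high above the catch. Lowering with the lid pivoting in the grip until the rear rests on the catch, then releasing.

Call:
{"op": "apply_moves", "data": {
  "rows": [
    [[0.5,0,3],0],
    [[1.5,0,6],0],
    [[2.5,0,9],0],
    [[3,0,11],0],
    [[3,0,11],0]
  ]
}}

```text
time_s: 55.45
ee_pos: [0.5407, -0.0045, 0.0818]
tool_rot: [3.141, 0.018, 0.002]
ft_force: [2.5, 0.1, 1.9]
opening: 0.0595
```

```bash
python3 - <<'E'
from h import *
plan([])
s=cam("side")
cv2.imwrite("pics/ad2.png",cv2.resize(s["color"][110:250,160:320],None,fx=4.9,fy=4.2,interpolation=cv2.INTER_CUBIC))
E
```

```text
t 55.5 pos [540.7  -4.5  81.8] jaw -89.3 q6 1.41 q1 -0.15 open 59.5 F [2.5 0.1 1.9]
```

View pics/ad2.png

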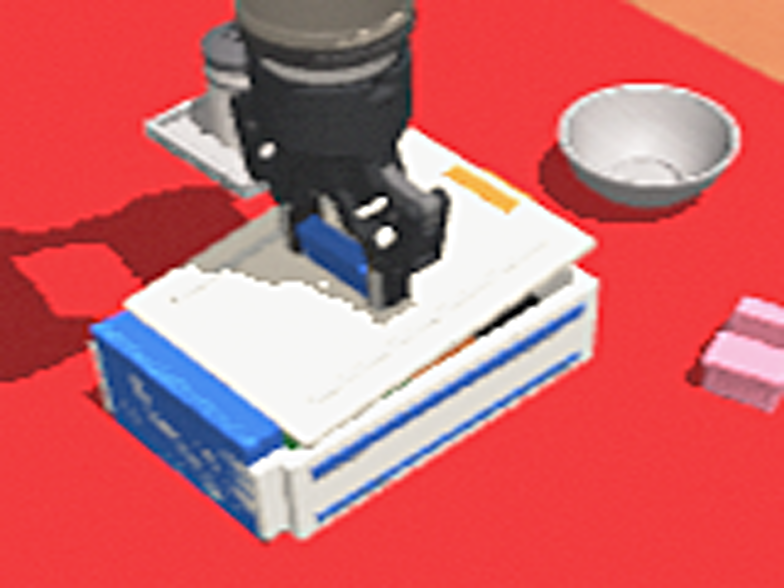

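Call:
{"op": "apply_moves", "data": {
  "rows": [
    [[0.7,0,2],0],
    [[0.7,0,2],0]
  ]
}}

```text
time_s: 55.7
ee_pos: [0.541, -0.0045, 0.0797]
tool_rot: [3.142, 0.018, 0.001]
ft_force: [3.0, -0.1, 2.5]
opening: 0.0591
```

Call:
{"op": "apply_moves", "data": {
  "rows": [
    [[0,0,0],0],
    [[0,0,0],0],
    [[0,0,0],0],
    [[0,0,0],0],
    [[0,0,-20],0],
    [[0,0,-60],0],
    [[0,0,-90],0],
    [[0,0,-90],0],
    [[0,0,-90],0]
  ],
  "claw": 0
}}

```text
time_s: 56.6
ee_pos: [0.5408, -0.0044, 0.17]
tool_rot: [3.141, 0.018, 0.002]
ft_force: [-0.6, 0.2, -0.9]
opening: 0.0855
```

```bash
python3 - <<'E'
from h import *
x,y=bx(92,0)
plan([(x,y,170,None),(x,y,100,None)])
s=cam("side");t=cam("top")
cv2.imwrite("pics/ae2.png",cv2.resize(s["color"][110:250,160:320],None,fx=4.9,fy=4.2,interpolation=cv2.INTER_CUBIC))
cv2.imwrite("pics/ae1.png",cv2.resize(t["color"][150:255,180:260],None,fx=6,fy=5.5,interpolation=cv2.INTER_CUBIC))
E
```

```text
t 56.6 pos [540.8  -4.4 170. ] jaw -89.3 q6 1.41 q1 -0.15 open 85.5 F [-0.6  0.2 -0.9]
  [[95.5,-0.8,0.1],0.0]   dist 96  q1new~-0.00
  [[95.5,-0.8,70.1],0.0]   dist 118  q1new~-0.00
```

View pics/ae2.png

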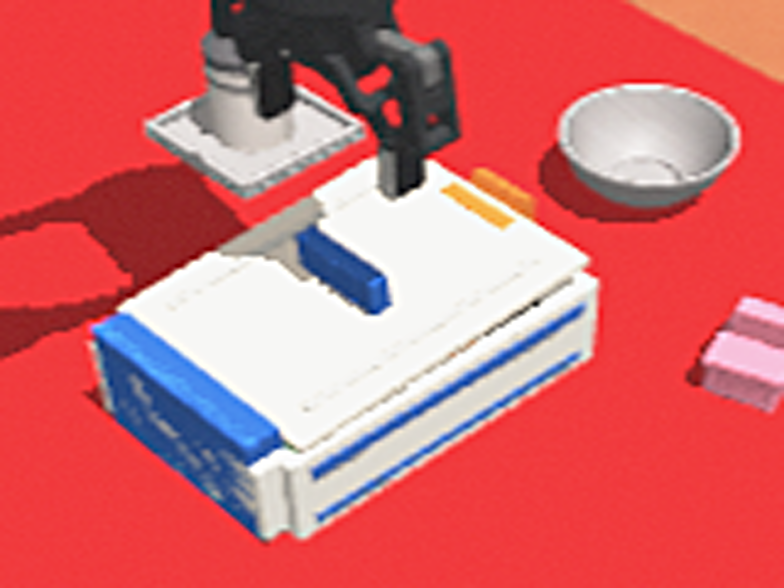

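View pics/ae1.png

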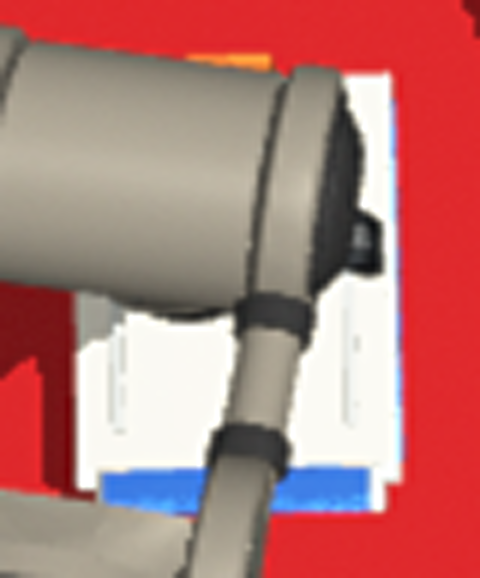

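The rear edge rests on the catch's ramp. Next: close the fingers and press near the rear edge, at box x = 80.

```bash
python3 - <<'E'
from h import *
x,y=bx(80,0)
plan([(x,y,170,None),(x,y,90,None)])
E
```

```text
t 56.7 pos [539.9  -4.3 168.4] jaw -89.3 q6 1.41 q1 -0.15 open 85.5 F [0.5 0.1 0.1]
  [[84.4,-0.6,-1.7],0.0]   dist 84  q1new~-0.00
  [[84.6,-0.6,78.3],0.0]   dist 115  q1new~-0.00
```

Call:
{"op": "apply_moves", "data": {
  "rows": [
    [[42,0,0],0],
    [[83.5,-1,0],0],
    [[83.5,-1,0],0],
    [[83.5,-1,0],0],
    [[83.5,-1,0],0],
    [[83.5,-1,0],0],
    [[83.5,-1,0],0],
    [[83.5,-1,40],0],
    [[83.5,-1,65],0],
    [[83.5,-1,78],0],
    [[83.5,-1,78],0],
    [[83.5,-1,78],0]
  ],
  "claw": 255
}}

```text
time_s: 57.9
ee_pos: [0.6249, -0.0025, 0.0929]
tool_rot: [3.141, 0.018, 0.003]
ft_force: [0.5, -1.1, 1.2]
opening: 0.0005
```

Call:
{"op": "apply_moves", "data": {
  "rows": [
    [[0,0,3],0],
    [[0,0,6],0],
    [[0,0,6],0]
  ]
}}

```text
time_s: 58.2
ee_pos: [0.6243, -0.0024, 0.0859]
tool_rot: [-3.142, -0.018, -0.001]
ft_force: [-0.5, 0.1, 0.3]
opening: 0.0
```

Call:
{"op": "apply_moves", "data": {
  "rows": [
    [[0,0,2],0],
    [[0,0,4],0],
    [[0,0,4],0]
  ]
}}

```text
time_s: 58.5
ee_pos: [0.6245, -0.0025, 0.0818]
tool_rot: [-3.142, -0.018, -0.001]
ft_force: [0.8, -0.5, 0.8]
opening: 0.0
```

Call:
{"op": "apply_moves", "data": {
  "rows": [
    [[0,0,2],0],
    [[0,0,3],0],
    [[0,0,3],0]
  ]
}}

```text
time_s: 58.8
ee_pos: [0.6248, -0.0024, 0.079]
tool_rot: [-3.142, -0.018, -0.002]
ft_force: [0.8, 0.1, 3.5]
opening: -0.0001
```

Call:
{"op": "apply_moves", "data": {
  "rows": [
    [[0,0,1.5],0],
    [[0,0,2],0],
    [[0,0,2],0]
  ]
}}

```text
time_s: 59.1
ee_pos: [0.6249, -0.0024, 0.0771]
tool_rot: [3.142, 0.018, 0.003]
ft_force: [1.5, 0.7, 4.7]
opening: -0.0002
```

Contact and force are building slowly. Continuing in small steps.

Call:
{"op": "apply_moves", "data": {
  "rows": [
    [[0,0,1.5],0],
    [[0,0,3],0],
    [[0,0,3],0]
  ]
}}

```text
time_s: 59.4
ee_pos: [0.6238, -0.0024, 0.073]
tool_rot: [-3.141, -0.018, 0.002]
ft_force: [1.1, -0.4, 0.9]
opening: 0.0001
```

Call:
{"op": "apply_moves", "data": {
  "rows": [
    [[0,0,1.5],0],
    [[0,0,3],0],
    [[0,0,3],0]
  ]
}}

```text
time_s: 59.7
ee_pos: [0.6236, -0.0024, 0.07]
tool_rot: [-3.141, -0.018, 0.003]
ft_force: [-0.4, 0.0, -0.5]
opening: -0.0001
```

Call:
{"op": "apply_moves", "data": {
  "rows": [
    [[0,0,1.5],0],
    [[0,0,2.5],0],
    [[0,0,2.5],0]
  ]
}}

```text
time_s: 60.0
ee_pos: [0.624, -0.0024, 0.0678]
tool_rot: [-3.141, -0.018, 0.001]
ft_force: [-1.0, -0.5, -0.5]
opening: 0.0002
```

The force dropped away: the catch gave and the lid snapped down. One light press to confirm it's seated, then retreat and look.

Call:
{"op": "apply_moves", "data": {
  "rows": [
    [[0,0,1],0],
    [[0,0,2],0],
    [[0,0,2],0]
  ]
}}

```text
time_s: 60.3
ee_pos: [0.6243, -0.0025, 0.0672]
tool_rot: [3.141, 0.018, 0.001]
ft_force: [-3.2, -0.4, 7.1]
opening: 0.0002
```

Call:
{"op": "apply_moves", "data": {
  "rows": [
    [[0,0,-20],0],
    [[0,0,-60],0],
    [[0,0,-110],0],
    [[-40,-30,-150],0],
    [[-40,-80,-180],0],
    [[-40,-130,-180],0],
    [[-40,-180,-180],0],
    [[-40,-230,-180],0],
    [[-40,-280,-180],0],
    [[-40,-300,-180],0],
    [[-40,-300,-180],0]
  ]
}}

```text
time_s: 61.4
ee_pos: [0.5795, 0.302, 0.2455]
tool_rot: [-3.14, -0.027, 0.001]
ft_force: [-0.8, 0.1, -0.3]
opening: 0.0001
```

```bash
python3 - <<'E'
from h import *
plan([])
s=cam("side");t=cam("top")
cv2.imwrite("pics/af2.png",cv2.resize(s["color"][110:250,160:320],None,fx=4.9,fy=4.2,interpolation=cv2.INTER_CUBIC))
cv2.imwrite("pics/af1.png",cv2.resize(t["color"][150:255,180:260],None,fx=6,fy=5.5,interpolation=cv2.INTER_CUBIC))
cv2.imwrite("pics/af3.png",s["color"])
for k in blobs(t,"orange",30):
    u=k[:,0].mean(0)
    if abs(u-(218,165)).max()<15: print("orange",u,rect(t,k,.1),rect(t,k,.077))
for k in blobs(t,"blue",30):
    u=k[:,0].mean(0)
    if abs(u[0]-218)<20: print("blue",u,rect(t,k,.107),rect(t,k,.088))
E
```

```text
t 61.4 pos [579.5 302.  245.5] jaw -89.0 q6 1.92 q1 0.36 open 0.1 F [-0.8  0.1 -0.3]
orange [217.58333333 165.0625    ] [641.8  -3.5  48.   31.4  89.5] [645.8  -1.8  48.9  32.   89.5]
blue [218.71717172 238.68686869] [433.9  -5.2 121.4  24.7  89.7] [434.   -3.8 123.3  25.1  89.7]
blue [217.95652174 200.41304348] [541.8  -2.5  61.3  14.   89.5] [543.6  -1.1  62.2  14.2  89.5]
```

View pics/af2.png

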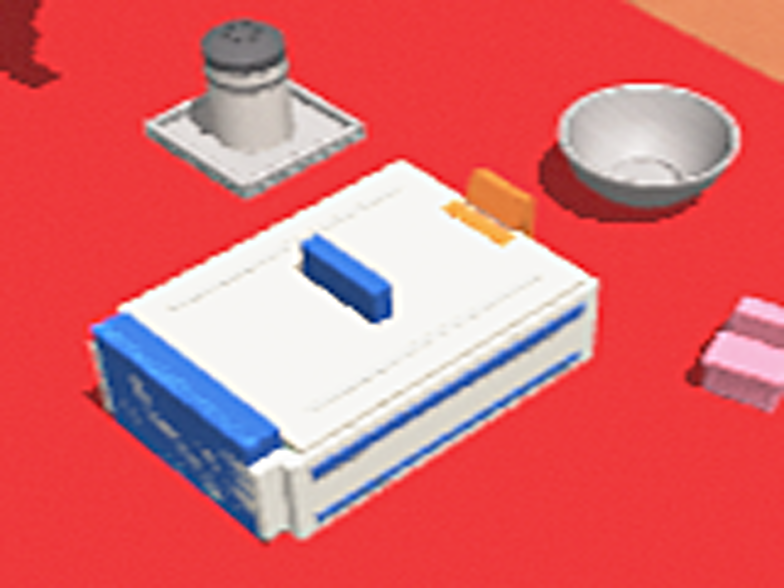

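View pics/af1.png

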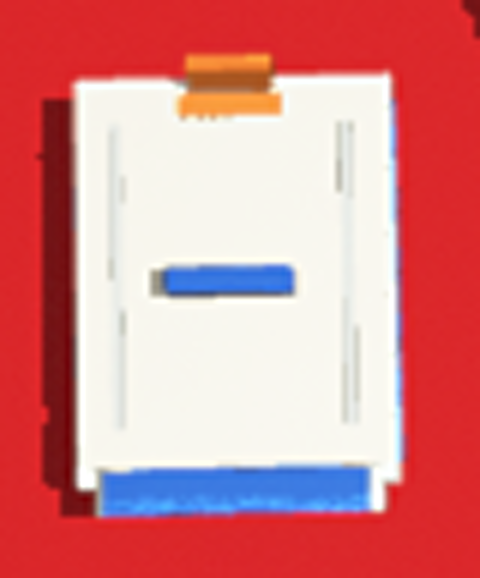

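View pics/af3.png

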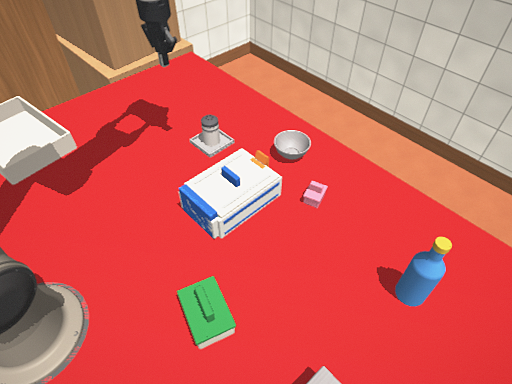

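The lid lies flush. The catch spans rows 159.6–166.7 in the top view, the same as its home position at the start, and its nose is over the lid's rear edge. The rib centre at (542..544, -2) mm matches the box centre. The shaker, bowl, bottle and look-alikes are all in place, so I'm handing in.

```bash
python3 - <<'E'
from workcell import ctrl
print(ctrl.job_done())
E
```

```text
the job is handed in; nothing more can be done
None
```

The job is handed in, after about 61 s of the 210 s allowed. The shaker stands upright on the tray, all five tubs are packed flat in the box, and the lid is hooked under the bar and caught at the rear. I didn't touch the pink tub, the large green tub, the bottle or the bowl.

**Last checks:**
- **Tubs:** the top view before closing showed all five flat, side by side and not overlapping.
- **Lid:** the final pictures show it flush. A light press met it at about 77 mm, its closed top height, and its rib is within about 3 mm of the box centre.
- **Catch:** it is back at the pixel rows it had at the start, with its nose over the lid. I couldn't read the joint itself.

**What disagreed or went wrong:**
- **Fingertip height:** the stated tool geometry was off by 27 mm in z. Touching the table showed the closed tips stand that much higher than given.
- **First shaker grasp:** because of that, the first try slid onto the shaker's cap with up to 65 N at the wrist. The table touch reached 64 N. Both were fingertip contacts below the 120 N wrist limit, and I saw no damage or displacement. The second grasp held.
- **Cameras:** two-view triangulation disagreed with the arm's readings by 2–8 mm in places, so I relied on the top view, touch and force for the fits.

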